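Unpack the delivery of sampling scoops

ROBOT

A 6-joint arm with a two-finger parallel gripper is mounted at the origin on the work surface. World frame = base frame: x ahead of the robot, y to its left, z up, the work surface at z = 0. Lengths are in m, angles in rad, forces in N, time in s.
With the tool pointing down it reaches from about 0.225 to 0.875 m from the base axis. Payload 3.4 kg.
Tool frame: the origin (TCP) lies between the finger pads; the fingertips stand 8 mm ahead of it and the grasp point (between the pads) lies 11 mm behind it; z points along the fingers, y is the line along which they close (so a half turn about z gives the same grasp; the last joint's range is limited). The gripper opens to 85 mm and grips with 20 to 120 N. Pads are 22 mm wide; open, the fingers measure 114 mm over their backs; the gripper's body (76 mm by 85 mm) begins 54 mm behind the grasp point. The pads swing forward as they close: fully open they stand 13 mm farther back than shut.
Start: joints at [1.072, 0.276, 1.505, -0, 1.361, -0.121], TCP at [0.212, 0.534, 0.213] pointing down, gripper open.
Joint ranges: [-2.89, 2.89], [-0.75, 2.08], [0.22, 2.7], [-1.18, 4.32], [0.11, 2.71], [-2.7, 2.7]. Speed limits (rad/s): [2.57, 2.57, 3.14, 3.14, 3.14, 3.14].

INTERFACE

Orientations are given as a unit quaternion [w, x, y, z].
In Python, from rig import manip, optics, finder gives the robot as it stands.
- The arm moves only by the tool servo_tool, never from a script. Its argument "increments" is a list of rows, each a list of 7 numbers: the shift along the tool's x, y, z in cm, then the turn, a rotation vector about the tool's x, y, z in degrees, then the closure, from -1 (fully open) to 1 (shut). In form: [[x, y, z, rx, ry, rz, gripper], ...]. A call has exactly 5 rows; each row shifts and turns the commanded pose from where the row before left it, along the tool's axes as they then stand; what a row does not reach is not made up. A row lasts 1/10 s, in which the tool goes at most 50 mm and 8.59 degrees, less where a joint would pass 70% of its speed; a pose out of reach is approached as far as the arm can. A call is refused whole if a number of a shift passes 5 or a number of a turn 8.59, either way. A call with a gripper value outside its range is refused whole. The fingers move at their own pace and stop on an object; "squeeze" is the grip in N (left out, the last holds). Time passes only in rows, so rows that do not move let the fingers close, or fill a call up. It gives the time, the measured TCP pose, the force, the opening and the grip force at its end, in the units of the state.
- manip.get_state(): the state, without advancing time (a new reading comes with each control period).
- optics.get_image(name): name is "side" or "top" or "wrist"; returns the picture (400x640x3 uint8, red, green, blue); there is no depth.
- optics.get_calibration(name): a dict with "fov_y" (degrees; the focal length in pixels is half the picture's height over the tangent of half this angle, whatever the lens; pixels are square), "cx", "cy" (the principal point, pixels), "dist_coeffs" ([k1, k2, p1, p2, k3] as OpenCV has them; the pictures are not rectified), "world_to_cam" (4x4, takes a point from world to camera coordinates). Camera axes: x right, y down, z forward; pixel columns grow to the right and rows downward; lengths in m; the calibration is good to about 2 mm. A picture is of the moment at which its call begins: read the wrist's pose just before it. get_calibration takes no time and is no camera call; for the wrist camera it gives the pose at the moment of the call.
- manip.sign_off(): hands the job in; it is judged then, once.
Trained networks look in the newest picture that a camera, given by its name, has taken for a name from the list of things; names that differ only in an ending like _2 or _b are one class to them, and where a whole thing is asked for, a point or a joint stands for the part that bears it (a point fixed in the world has none). Each returns a list of dicts, best first, with "p" (0 to 1); they miss things now and then, are a little off and sometimes report something else, mostly with a low value. They report only what shows in the picture. A call takes as long as a camera call. They do not tell look-alikes from the thing itself.
- finder.silhouettes(label, camera): "region" (400x640 bool, what is visible of it) and "box" ([centre column, centre row, width, height] in pixels, round what is visible of it).
- finder.tip_of(label, camera): "at" ([column, row] in pixels: a listed point, or the origin of a listed thing).
The state is a dict: "clock": time; "qpos": joint angles; "qd": joint speeds; "effort": joint torques, N m; "position": TCP position; "ee_rot": TCP orientation; "contact_force": force on the tool from outside, world axes, zero at the start; "moment": the same for the moment, N m; "width": finger opening in m; "gripper_force": force on a finger pad.
Only numpy, scipy, OpenCV 4.12 (cv2) and the standard library are available. Lean on these libraries where they do the work, as an engineer would, in place of code of your own. Each camera call takes 0.05 s, during which the arm holds its last target. There are 200 camera calls.

TASK

A carton of sampling scoops has arrived and its tape is already cut: first fold both flaps of the carton right back out of the way. Then hang every scoop by the eye of its handle on the pegs of the rack, one scoop to a peg, and put every cardboard packing block, whether in the carton or lying about the bench, into the wire basket. Leave the tube rack, the spray bottle and the small carton where they are.

Things in the scene. Friction and masses are not known exactly. Their poses are not given: they have to be found in the camera images.
- carton: brown shipping carton, 226 mm (x) by 190 mm (y), 150 mm high, walls and floor 5 mm; it does not move. Origin: centre of its underside. Partitions 80 mm high and 4 mm thick make four cells centred at x = +-54, y = +-45 mm. Its +y and -y rims carry the left and right flaps; the end flaps are already tucked down inside
- flap_left (a joint): angle of the carton's left flap, rad: 0 flat over the carton, 1.57 upright, 3.14 laid flat outward, stop at 3.3; starts ajar, 0.5 to 0.9. A 222 x 85 x 4 mm card panel, 30 g, hinged along the carton's +y rim; the crease is stiff (0.03 N m), so it stays wherever it is left
- flap_right (a joint): angle of the carton's right flap, rad: 0 flat over the carton, 1.57 upright, 3.14 laid flat outward, stop at 3.3; starts ajar, 0.5 to 0.9. A 222 x 85 x 4 mm card panel, 30 g, hinged along the carton's -y rim; the crease is stiff (0.03 N m), so it stays wherever it is left
- flap_left_edge (a point): middle of the free edge of the left flap, 85 mm from its hinge; moves with the flap
- flap_right_edge (a point): middle of the free edge of the right flap, 85 mm from its hinge; moves with the flap
- flap_left_hinge (a point): middle of the left flap's hinge line, on the carton's rim 95 mm to +y of the carton's centre, 150 mm up; the line runs along the carton's x
- flap_right_hinge (a point): middle of the right flap's hinge line, on the carton's rim 95 mm to -y of the carton's centre, 150 mm up; the line runs along the carton's x
- scoop1: white plastic sampling scoop, 138 mm long, 70 g; may be absent. Stands lip down on the floor of a cell of the carton, eye up. Origin: centre of its foot (lip end); z along the handle to the eye, y its width, x square to the flat eye. From the foot up: trough 60 (y) x 36 (x) mm to 58 mm; handle 22 x 10 mm to 94 mm; flat eye plate 48 (y) x 8 (x) mm to 138 mm, which can be pinched by its side edges
- scoop2: white plastic sampling scoop, 138 mm long, 70 g; may be absent. Stands lip down on the floor of a cell of the carton, eye up. Origin: centre of its foot (lip end); z along the handle to the eye, y its width, x square to the flat eye. From the foot up: trough 60 (y) x 36 (x) mm to 58 mm; handle 22 x 10 mm to 94 mm; flat eye plate 48 (y) x 8 (x) mm to 138 mm, which can be pinched by its side edges
- scoop3: white plastic sampling scoop, 138 mm long, 70 g; may be absent. Stands lip down on the floor of a cell of the carton, eye up. Origin: centre of its foot (lip end); z along the handle to the eye, y its width, x square to the flat eye. From the foot up: trough 60 (y) x 36 (x) mm to 58 mm; handle 22 x 10 mm to 94 mm; flat eye plate 48 (y) x 8 (x) mm to 138 mm, which can be pinched by its side edges
- scoop1_eye (a point): centre of the opening in the eye plate of scoop1: 26 x 26 mm, right through along the scoop's x, 116 mm above its foot; axes as the scoop's. Pinching the plate by its side edges leaves the opening free
- scoop2_eye (a point): centre of the opening in the eye plate of scoop2: 26 x 26 mm, right through along the scoop's x, 116 mm above its foot; axes as the scoop's. Pinching the plate by its side edges leaves the opening free
- scoop3_eye (a point): centre of the opening in the eye plate of scoop3: 26 x 26 mm, right through along the scoop's x, 116 mm above its foot; axes as the scoop's. Pinching the plate by its side edges leaves the opening free
- block1: a cardboard packing block of glued corrugated board, 40 x 40 x 125 mm, 50 g; it may be absent. Origin at its centre, long axis along its z; it stands on end in a cell of the carton
- block2: a cardboard packing block of glued corrugated board, 40 x 40 x 125 mm, 50 g; it may be absent. Origin at its centre, long axis along its x; it lies on the bench at the left
- block3: a cardboard packing block of glued corrugated board, 40 x 40 x 125 mm, 50 g; it may be absent. Origin at its centre, long axis along its x; it lies on the bench at the right
- rack: bench rack, it does not move: a plywood crossbar (250 x 16 x 32 mm) on two aluminium posts, tops of bar and posts 188 and 185 mm up, carrying three steel pegs in a row 75 mm apart that point to the rack's -x. It may stand left or right of the carton. Origin on the bench, 70 mm to +x of the pegs' middles
- peg1 (a point): middle of a peg of the rack: a plain bar 8 mm thick and 70 mm long, 180 mm above the bench, along the rack's x; its free end is 34 mm to -x and 7 mm higher (12 degrees), its root, at the crossbar, 34 mm to +x. Axes as the rack's. Pegs are 75 mm apart. A hung scoop has its eye's centre 9 mm below the peg's axis
- peg2 (a point): middle of a peg of the rack: a plain bar 8 mm thick and 70 mm long, 180 mm above the bench, along the rack's x; its free end is 34 mm to -x and 7 mm higher (12 degrees), its root, at the crossbar, 34 mm to +x. Axes as the rack's. Pegs are 75 mm apart. A hung scoop has its eye's centre 9 mm below the peg's axis
- peg3 (a point): middle of a peg of the rack: a plain bar 8 mm thick and 70 mm long, 180 mm above the bench, along the rack's x; its free end is 34 mm to -x and 7 mm higher (12 degrees), its root, at the crossbar, 34 mm to +x. Axes as the rack's. Pegs are 75 mm apart. A hung scoop has its eye's centre 9 mm below the peg's axis
- basket: open wire basket, 200 x 200 mm and 110 mm high, walls and floor 4 mm, 450 g, loose on the bench on the other side of the carton from the rack. Origin: centre of its underside
- tube_rack: bystander: blue tube rack 90 x 180 x 55 mm beyond the carton, loose. Origin: centre of its underside
- spray_bottle: bystander: spray bottle 193 mm tall, 72 mm thick, beyond the carton, loose. Origin: centre of its underside
- small_carton: bystander: small white and green carton 60 x 110 x 40 mm beyond the carton, loose. Origin: centre of its underside
Not all that is in view belongs to the job. What is shaped like the block2 but black, purple or yellow is not meant.

How it is judged:
By the outcome, as a careful person would: the job done as asked, in the order asked, and still so for the second after the job is handed in, with the robot touching nothing.
Of scoop1, scoop2, scoop3 only 2 to 3 are there at a start; the rules pass over those that are not, and their reading is None.
Of block1, block2, block3 only 2 to 3 are there at a start; the rules pass over those that are not, and their reading is None.
At some moment in a run one of basket, block2, block3 may be knocked a few centimetres aside while the robot is not near it.
It also fails if it takes over 210 s, if anything falls off the work surface, if the arm or the gripper's body presses on something with over 40 N, if the wrist force passes 120 N, or if a joint passes its speed limit or range.

## Working session

There is one attempt and no reset: what is moved stays moved. The work goes in short steps, Python scripts to look and compute and a tool call to move; the robot and the scene stay as the last step left them, time stands still between calls to the robot, and variables do not carry over. Pictures are saved under pics/ and viewed, at most 17 in all, crops included, and the job is handed in when it is done.

Besides the shell and the picture viewer there is one more tool, called after ">>>" as name([rows], argument=value, ...), one row to a line, values as JSON. servo_tool: Moves the arm, as the interface text tells. Its arguments: {"type":"object","properties":{"increments":{"type":"array","items":{"type":"array","items":{"type":"number"}}},"squeeze":{"type":"number"}},"required":["increments"]}

```bash
ls; mkdir -p pics; python3 - <<'E'
from rig import manip, optics, finder
import cv2, numpy as np
print(manip.get_state())
for n in ("top","side"):
    im=optics.get_image(n); cv2.imwrite(f"pics/{n}0.png",im[:,:,::-1])
for n in ("top","side","wrist"):
    print(n,optics.get_calibration(n))
E
```

```text
pics
{'clock': 0.0, 'qpos': array([ 1.07199109e+00,  2.76605765e-01,  1.50614184e+00, -3.76139526e-05,
        1.36068381e+00, -1.21026233e-01]), 'qd': array([ 3.28396782e-04,  3.53377514e-04, -4.25812648e-05,  7.06851438e-04,
        1.10632458e-03,  1.20271329e-03]), 'effort': array([ 1.12736740e-03, -4.16764069e+01, -2.45800728e+01,  1.22748920e-04,
        1.06725219e-02,  1.76278864e-06]), 'position': array([0.2118542 , 0.53394465, 0.21183012]), 'ee_rot': array([-2.62878399e-04,  1.87764317e-01,  9.82213681e-01, -8.81191721e-04]), 'contact_force': array([0.41980802, 0.09348797, 0.54244926]), 'moment': array([0.03288   , 0.00516098, 0.06462725]), 'gripper_force': 0.0, 'width': 0.08529210517893922}
top {'fov_y': 45.92027030354393, 'cx': 325.18256786178415, 'cy': 195.81992110347693, 'dist_coeffs': array([0.04585878, 0.        , 0.        , 0.        , 0.        ]), 'world_to_cam': array([[-0.02869249, -0.99947207,  0.01524226, -0.00257677],
       [-0.99356417,  0.02684469, -0.11004362,  0.49098632],
       [ 0.10957635, -0.01830158, -0.99380988,  1.40130723],
       [ 0.        , 
[... 306 characters left out ...]
83, -0.51449527, -0.62512666,  0.35910171],
       [ 0.45513047,  0.4288922 , -0.7803254 ,  1.18351721],
       [ 0.        ,  0.        ,  0.        ,  1.        ]])}
wrist {'fov_y': 70.68934811049448, 'cx': 321.8546486280143, 'cy': 202.76166785509713, 'dist_coeffs': array([-0.03690853,  0.        ,  0.        ,  0.        ,  0.        ]), 'world_to_cam': array([[ 3.69907595e-01,  9.29068517e-01,  2.49631059e-04,
        -5.73120510e-01],
       [ 8.88390826e-01, -3.53790427e-01,  2.92564649e-01,
        -3.79280079e-02],
       [ 2.71900922e-01, -1.08000116e-01, -9.56245713e-01,
         3.78184506e-01],
       [ 0.00000000e+00,  0.00000000e+00,  0.00000000e+00,
         1.00000000e+00]])}
```

View pics/top0.png

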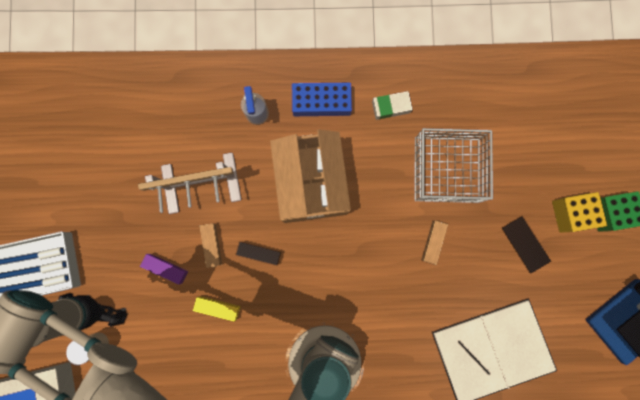

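View pics/side0.png

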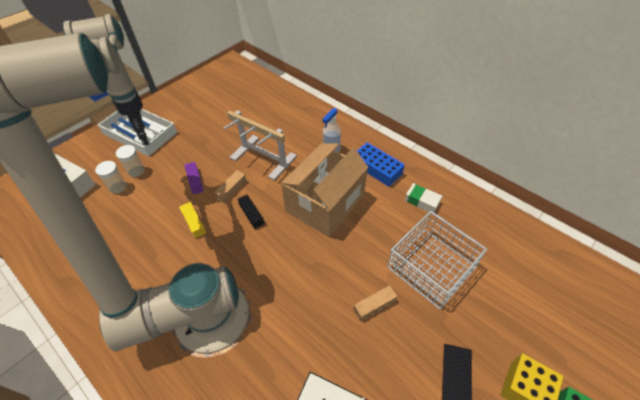

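The top view shows the carton at (311,176) with both flaps ajar, the rack at (187,180), and the basket at (455,165). The brown block candidates are at (210,243) on the left and (435,242) on the right. Look-alikes to avoid: purple (163,268), black (259,252), yellow (216,308) and black (526,243).

```bash
cat > h.py <<'E'
from rig import manip, optics, finder
import cv2, numpy as np
from scipy.optimize import least_squares
from scipy.spatial.transform import Rotation as R
def cal(n):
    c=optics.get_calibration(n); f=200/np.tan(np.radians(c["fov_y"])/2)
    return np.array([[f,0,c["cx"]],[0,f,c["cy"]],[0,0,1.]]),c["dist_coeffs"],c["world_to_cam"]
def proj(C,P):
    K,d,T=C; return cv2.projectPoints(np.atleast_2d(P).astype(float),cv2.Rodrigues(T[:3,:3])[0],T[:3,3],K,d)[0][:,0]
def ray(C,uv):
    K,d,T=C; p=cv2.undistortPoints(np.array([[uv]],float),K,d)[0,0]
    return -T[:3,:3].T@T[:3,3], T[:3,:3].T@np.r_[p,1]
def onz(C,uv,z):
    o,v=ray(C,uv); return o+v*(z-o[2])/v[2]
def tri(obs): # [(C,uv)]
    A=0;b=0
    for C,uv in obs:
        o,v=ray(C,uv); v=v/np.linalg.norm(v); M=np.eye(3)-np.outer(v,v); A=A+M; b=b+M@o
    P=np.linalg.solve(A,b); return P,[np.linalg.norm(proj(C,P)[0]-uv) for C,uv in obs]
def st():
    s=manip.get_state(); q=s["ee_rot"]; r=R.from_quat(np.r_[q[1:],q[0]])
    return s,s["position"],r
def delta(P,Rt=None):
    """move from current pose to P in tool axes cm; turn rotvec deg"""
    s,p,r=st(); print("pos",p.round(4),"shift cm",(r.inv().apply(np.array(P)-p)*100).round(2))
    if Rt is not None: print("turn",np.degrees((r.inv()*Rt).as_rotvec()).round(1))
def down(yaw): # tool z down, tool y axis at angle yaw from world x
    y=np.array([np.cos(yaw),np.sin(yaw),0]); z=np.array([0,0,-1.]); return R.from_matrix(np.c_[np.cross(y,z),y,z])
E
cat > d.py <<'E'
from h import *
for n in ("top","side"): optics.get_image(n)
L="carton flap_left_edge flap_right_edge flap_left_hinge flap_right_hinge scoop1 scoop1_eye scoop2_eye scoop3_eye block1 block2 block3 rack peg1 peg2 peg3 basket tube_rack spray_bottle small_carton".split()
for l in L:
    o=[]
    for n in ("top","side"):
        r=finder.tip_of(l,n); o.append([(np.round(d["p"],2),np.round(d["at"]).astype(int).tolist()) for d in r[:4]])
    print(l,o)
    if o[0] and o[1]:
        P,e=tri([(cal("top"),np.array(finder_a[0][1] if 0 else o[0][0][1],float)),(cal("side"),np.array(o[1][0][1],float))]); print("   ",P.round(3),np.round(e,1))
E
python3 d.py
```

```text
carton [[(np.float64(0.82), [310, 186])], [(np.float64(0.73), [328, 204])]]
    [ 0.533  0.023 -0.001] [3.2 2.8]
flap_left_edge [[(np.float64(0.95), [302, 174]), (np.float64(0.16), [323, 152])], [(np.float64(0.81), [318, 160]), (np.float64(0.27), [246, 129])]]
    [0.529 0.047 0.216] [0.4 0.3]
flap_right_edge [[(np.float64(0.72), [323, 170])], [(np.float64(0.56), [336, 167])]]
    [ 0.542 -0.011  0.214] [1.3 1.1]
flap_left_hinge [[(np.float64(0.64), [276, 180]), (np.float64(0.21), [321, 169])], [(np.float64(0.91), [304, 162])]]
    [0.527 0.118 0.159] [1.5 1.2]
flap_right_hinge [[(np.float64(0.95), [341, 172]), (np.float64(0.75), [434, 240])], [(np.float64(0.7), [351, 189])]]
    [ 0.55  -0.065  0.139] [2.6 2.2]
scoop1 [[(np.float64(0.66), [330, 199]), (np.float64(0.6), [322, 162])], [(np.float64(0.51), [320, 188])]]
    [ 0.461 -0.024  0.195] [1.1 0.9]
scoop1_eye [[(np.float64(0.48), [160, 202])], [(np.float64(0.7), [322, 164]), (np.float64(0.37), [305, 194])]]
    [0.554 0.284 0.099] [66.6 48.8]
scoop2_eye [[(np.float64(0.74), [200, 179]), (np.float64(0.59), [323, 151]), (np.float6
[... 1948 characters left out ...]
264, 141]), (np.float64(0.77), [232, 123]), (np.float64(0.57), [245, 129]), (np.float64(0.2), [321, 166])]]
    [0.507 0.286 0.166] [0.3 0.2]
basket [[(np.float64(0.84), [446, 170])], [(np.float64(0.76), [431, 268]), (np.float64(0.34), [375, 170])]]
    [ 0.566 -0.396 -0.005] [0.3 0.3]
tube_rack [[(np.float64(0.73), [188, 193]), (np.float64(0.62), [320, 102])], [(np.float64(0.63), [377, 169])]]
    [0.538 0.092 0.287] [98.2 75.6]
spray_bottle [[(np.float64(0.69), [260, 112])], [(np.float64(0.56), [331, 148]), (np.float64(0.45), [228, 185])]]
    [0.755 0.181 0.016] [1.6 1.3]
small_carton [[(np.float64(0.56), [390, 105])], [(np.float64(0.83), [422, 201])]]
    [ 0.776 -0.229 -0.002] [0.3 0.3]
```

```bash
python3 - <<'E'
import cv2
im=cv2.imread("pics/top0.png")[120:275,135:365]
cv2.imwrite("pics/topc.png",cv2.resize(im,None,fx=3.4,fy=3.4,interpolation=cv2.INTER_CUBIC))
E
```

```text
(no output)
```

View pics/topc.png

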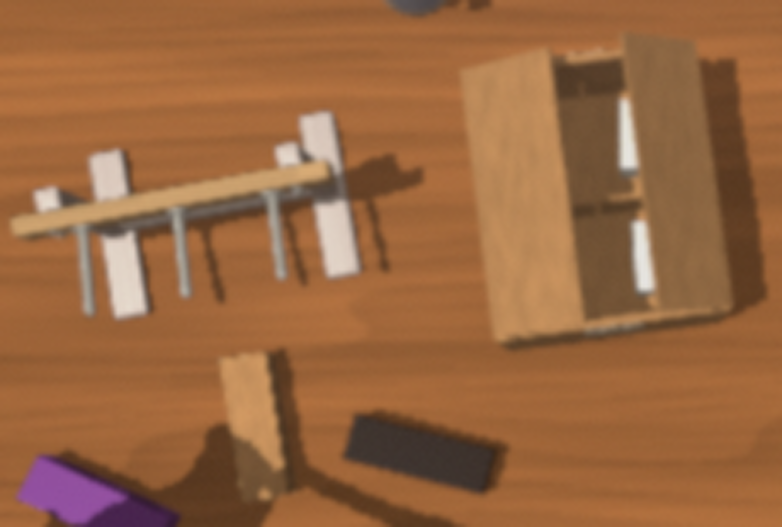

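The close crop confirms it: the left brown block is at image (210,243), clearly distinct from the purple (163,268) and black (259,252) ones. Two white scoops show on the right of the carton through the gap, at (320,160) and (324,196).

```bash
cat > fit.py <<'E'
from h import *
C=cal("top"); u=lambda *a: np.array(a)/3.4+[135,120]
def tf(p,P): c,s=np.cos(p[2]),np.sin(p[2]); P=np.array(P,float); return np.c_[p[0]+c*P[:,0]-s*P[:,1],p[1]+s*P[:,0]+c*P[:,1],P[:,2]]
def flaps(p):
    w=.111; f=lambda s,a:[(w,s*.095,.15),(-w,s*.095,.15),(w,s*(.095-.085*np.cos(a)),.15+.085*np.sin(a)),(-w,s*(.095-.085*np.cos(a)),.15+.085*np.sin(a))]
    return tf(p,f(1,p[3])+f(-1,p[4]))
if __name__=="__main__":
    ob=u((461,70),(496,340),(548,48),(584,322),(692,42),(732,308),(624,35),(657,310))
    r=least_squares(lambda p:(proj(C,flaps(p))-ob).ravel(),[.54,.02,.1,.7,.7]); print("carton",r.x.round(4),"res px",r.fun.reshape(-1,2).round(1).tolist()); 
    pegs=[(x,y,z) for y in(.075,0,-.075) for x,z in((-.104,.187),(-.036,.173))]
    # origin 70mm +x of peg middles
    ob=u((90,312),(84,228),(186,294),(178,207),(282,276),(269,192))
    r=least_squares(lambda p:(proj(C,tf(p,pegs))-ob).ravel(),[.55,.36,.1]); print("rack",r.x.round(4),r.fun.reshape(-1,2).round(1).tolist())
    print("peg mids",tf(r.x,[(-.07,y,.18) for y in(.075,0,-.075)]).round(4).tolist())
    ob=u((220,358),(268,350),(243,500),(287,490)); b=lambda z:[(.0625,.02,z),(.0625,-.02,z),(-.0625,.02,z),(-.0625,-.02,z)]
    r=least_squares(lambda p:(proj(C,tf(p,b(.04)))-ob).ravel(),[.4,.3,.1]); print("block2",r.x.round(4),r.fun.round(1))
E
python3 fit.py; python3 - <<'E'
import sys; sys.path.insert(0,'.')
from h import *
optics.get_image("top")
for l in("block2","basket"):
    for d in finder.silhouettes(l,"top"):
        m=d["region"].astype(np.uint8); c=max(cv2.findContours(m,0,2)[0],key=cv2.contourArea)
        r=cv2.minAreaRect(c); C=cal("top"); z=.04 if l=="block2" else .11
        q=[onz(C,v,z) for v in cv2.boxPoints(r)]; print(l,round(d["p"],2),np.round(r[0]),np.round(np.mean(q,0),3),"corners",np.round(q,3)[:,:2].tolist())
E
```

```text
carton [0.5349 0.0261 0.1041 0.5531 0.8036] res px [[0.6, 0.3], [0.1, -0.3], [0.1, -0.3], [0.0, 0.4], [0.1, 0.0], [-0.8, 0.0], [-0.8, -0.7], [0.6, 0.6]]
rack [0.5581 0.364  0.1637] [[0.0, -0.3], [-0.5, 0.0], [0.1, -0.4], [-0.2, 1.0], [-0.0, -0.5], [0.6, 0.2]]
peg mids [[0.4768, 0.4266, 0.18], [0.489, 0.3526, 0.18], [0.5013, 0.2786, 0.18]]
block2 [0.3536 0.3276 0.1489] [ 0.2 -0.3 -0.4 -0.3 -0.3  0.1  0.4  0.5]
block2 0.88 [258. 253.] [0.326 0.187 0.04 ] corners [[0.325, 0.255], [0.364, 0.244], [0.328, 0.119], [0.289, 0.13]]
block2 0.87 [211. 245.] [0.352 0.326 0.04 ] corners [[0.412, 0.361], [0.419, 0.311], [0.292, 0.291], [0.286, 0.34]]
block2 0.67 [164. 269.] [0.289 0.461 0.04 ] corners [[0.297, 0.532], [0.341, 0.513], [0.281, 0.389], [0.237, 0.409]]
block2 0.62 [310. 175.] [0.556 0.028 0.04 ] corners [[0.677, 0.15], [0.702, -0.063], [0.434, -0.091], [0.411, 0.118]]
block2 0.59 [216. 308.] [0.17 0.31 0.04] corners [[0.166, 0.376], [0.209, 0.365], [0.175, 0.244], [0.132, 0.255]]
basket 0.69 [322.  98.] [ 0.767 -0.012  0.11 ] corners [[0.818, 0.072], [0.814, -0.1], [0.715, -0.096], [0.72, 0.075]]
basket 0.56 [454. 164.] [ 0.563 -0.386  0.11 ] corners [[0.672, -0.28], [0.666, -0.503], [0.454, -0.489], [0.46, -0.27]]
```

>>> servo_tool([
  [0,0,-1.2,0,0,7.8,1],
  [0,0,-1.2,0,0,7.8,1],
  [0,0,-1.2,0,0,7.8,1],
  [0,0,-1.2,0,0,7.8,1],
  [0,0,-1.2,0,0,7.8,1],
])

```text
clock: 2.85
position: [0.2121, 0.5344, 0.2732]
ee_rot: [-0.0, 0.507, 0.862, 0.0]
contact_force: [0.3, -0.2, 0.4]
width: 0.0121
gripper_force: 0.0
```

>>> servo_tool([
  [0,0,-1.2,0,0,7.8,1],
  [0,0,-1.2,0,0,7.8,1],
  [0,0,-1.2,0,0,7.8,1],
  [0,0,0,0,0,0,1],
  [-2,1,0,0,0,0,1],
])

```text
clock: 3.35
position: [0.2233, 0.5171, 0.3082]
ee_rot: [-0.001, 0.667, 0.745, 0.0]
contact_force: [-0.1, -0.2, -1.3]
width: -0.0002
gripper_force: 0.0
```

>>> servo_tool([
  [-3.6,1.8,0,0,0,0,1],
  [-3.6,1.8,0,0,0,0,1],
  [-3.6,1.8,0,0,0,0,1],
  [-3.6,1.8,0,0,0,0,1],
  [-3.6,1.8,0,0,0,0,1],
])

```text
clock: 3.85
position: [0.3326, 0.3444, 0.308]
ee_rot: [-0.0, 0.668, 0.744, -0.0]
contact_force: [1.0, 0.5, -0.1]
width: -0.0001
gripper_force: 0.0
```

>>> servo_tool([
  [-3.6,1.8,0,0,0,0,1],
  [-3.6,1.8,0,0,0,0,1],
  [-3.6,1.8,0,0,0,0,1],
  [-3.6,1.8,0,0,0,0,1],
  [-3.6,1.8,0,0,0,0,1],
])

```text
clock: 4.35
position: [0.4408, 0.1747, 0.3081]
ee_rot: [-0.0, 0.668, 0.744, -0.0]
contact_force: [1.2, 0.9, -0.4]
width: 0.0002
gripper_force: 0.0
```

>>> servo_tool([
  [-3.6,1.8,0,0,0,0,1],
  [-3.6,1.8,0,0,0,0,1],
  [-3.6,1.8,0,0,0,0,1],
  [-3.6,1.8,0,0,0,0,1],
  [0,0,0,0,0,0,1],
])

```text
clock: 4.85
position: [0.5293, 0.0362, 0.3071]
ee_rot: [0.001, 0.67, 0.742, -0.001]
contact_force: [-0.6, 0.5, 0.4]
width: -0.0
gripper_force: 0.0
```

```bash
python3 -c "
from h import *
delta((.5355,.020,.196),down(.104)); s=st()[0]; print(s['width'],s['contact_force'])
p,r=st()[1:]; print(r.as_matrix().round(3))"
```

```text
pos [0.5293 0.0362 0.3071] shift cm [-1.65  0.46 11.12]
turn [-0.   0.1 -0.1]
-6.482430837061536e-06 [-0.57987917  0.45558542  0.39676443]
[[-0.102  0.995 -0.   ]
 [ 0.995  0.102 -0.002]
 [-0.002 -0.001 -1.   ]]
```

>>> servo_tool([
  [-1.6,0.4,0,0,0,0,1],
  [0,0,3,0,0,0,1],
  [0,0,4,0,0,0,1],
  [0,0,4,0,0,0,1],
  [0,0,1.9,0,0,0,1],
])

```text
clock: 5.35
position: [0.5298, 0.0255, 0.1761]
ee_rot: [-0.002, 0.668, 0.744, -0.002]
contact_force: [0.2, -0.6, -0.0]
width: 0.0002
gripper_force: 0.0
```

>>> servo_tool([
  [0.9,0,0,0,0,0,1],
  [0.9,0,0,0,0,0,1],
  [0.95,0,-1.0,0,0,0,1],
  [0.95,0,-1.0,0,0,0,1],
  [1.3,0,-0.85,0,0,0,1],
])

```text
clock: 5.85
position: [0.5286, 0.0757, 0.211]
ee_rot: [0.002, 0.669, 0.743, 0.001]
contact_force: [0.4, -0.1, 0.0]
width: 0.0003
gripper_force: 0.0
```

>>> servo_tool([
  [1.3,0,-0.85,0,0,0,1],
  [1.35,0,-0.65,0,0,0,1],
  [1.35,0,-0.65,0,0,0,1],
  [1.1,0,0.2,0,0,0,1],
  [1.1,0,0.2,0,0,0,1],
])

```text
clock: 6.35
position: [0.5208, 0.1374, 0.2255]
ee_rot: [-0.0, 0.669, 0.743, -0.0]
contact_force: [-0.2, 0.4, 0.7]
width: -0.0002
gripper_force: 0.0
```

```bash
cat > cf.py <<'E'
from h import *
s,p,r=st(); c,sn=np.cos(.1041),np.sin(.1041); d=p-[.5349,.0261,0]
print("carton frame",(c*d[0]+sn*d[1]).round(4),(-sn*d[0]+c*d[1]).round(4),p[2].round(4),"F",s["contact_force"].round(1),"yaw",np.arctan2(*r.as_matrix()[[1,0],[1,1]]).round(3))
E
python3 cf.py; python3 -c "
from h import *
cv2.imwrite('pics/s1.png',optics.get_image('side')[100:300,180:480,::-1].repeat(2,0).repeat(2,1))"
```

```text
carton frame -0.0024 0.1122 0.2255 F [-0.2  0.4  0.7] yaw 0.104
```

View pics/s1.png

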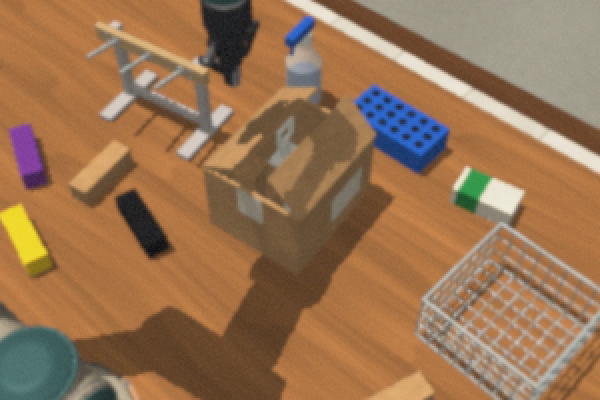

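The gripper is just outside the left rim. A white eye shows at crop (285,135), and the left flap's state is unclear, so I'll check from above.

```bash
python3 -c "
from h import *
im=optics.get_image('top')[:,:,::-1][100:240,230:400]
cv2.imwrite('pics/t1.png',cv2.resize(im,None,fx=4,fy=4,interpolation=2))"
```

```text
(no output)
```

View pics/t1.png

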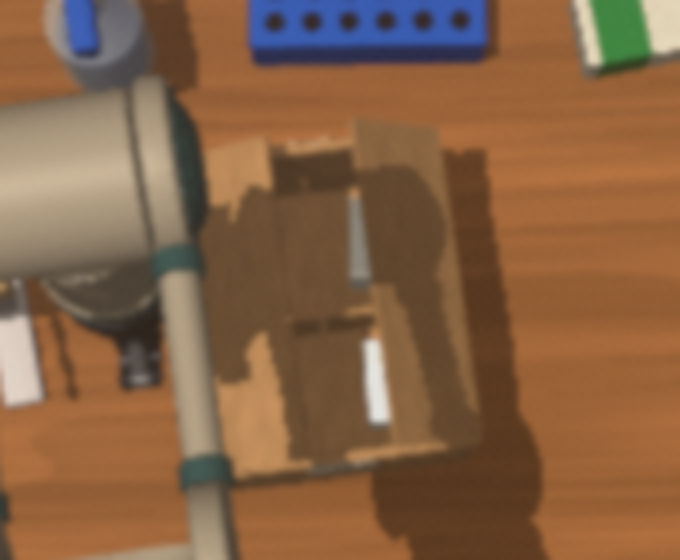

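The left flap has not moved: its free edge is still at crop (268,140)–(292,462), so the finger rode over it. I'll retry deeper and flatter.

>>> servo_tool([
  [0,0,-4,0,0,0,1],
  [-4,0,0,0,0,0,1],
  [-4,0,0,0,0,0,1],
  [-3.8,0,0,0,0,0,1],
  [0,0,0,0,0,0,1],
])

```text
clock: 6.95
position: [0.5336, 0.0143, 0.265]
ee_rot: [0.001, 0.671, 0.741, -0.001]
contact_force: [0.4, 0.2, -0.9]
width: 0.0001
gripper_force: 0.0
```

>>> servo_tool([
  [0,0,0,0,0,0,1],
  [0,0,3.7,0,0,0,1],
  [0,0,3.5,0,0,0,1],
  [0,0,3.5,0,0,0,1],
  [0,0,0,0,0,0,1],
])

```text
clock: 7.45
position: [0.529, 0.0206, 0.1541]
ee_rot: [-0.005, 0.669, 0.743, -0.003]
contact_force: [-1.1, 0.3, 0.1]
width: 0.0001
gripper_force: 0.0
```

```bash
python3 cf.py; python3 -c "
from h import *
cv2.imwrite('pics/w1.png',optics.get_image('wrist')[:,:,::-1])"
```

```text
carton frame -0.0065 -0.0048 0.1541 F [-1.1  0.3  0.1] yaw 0.105
```

View pics/w1.png

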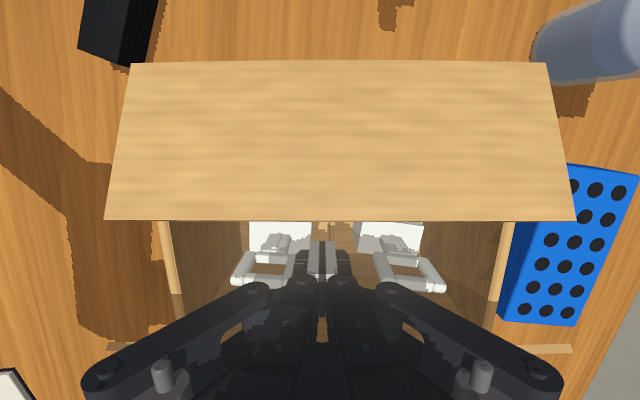

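The wrist view shows the left flap (rows 62–220) still ajar. The closed fingertips at (322,245) are below its free edge, and two eyes show at (265,270) and (410,270).

>>> servo_tool([
  [0.8,0,0,0,0,0,1],
  [0.8,0,0,0,0,0,1],
  [0.8,0,0,0,0,0,1],
  [0.8,0,0,0,0,0,1],
  [0.8,0,0,0,0,0,1],
])

```text
clock: 8.0
position: [0.5333, 0.0417, 0.166]
ee_rot: [0.017, 0.667, 0.745, -0.01]
contact_force: [-5.3, -53.1, 34.1]
width: 0.0001
gripper_force: 26.6
```

```bash
python3 cf.py; python3 -c "
from h import *
cv2.imwrite('pics/w2.png',cv2.resize(optics.get_image('wrist')[:,:,::-1],(480,300)))"
```

```text
carton frame 0.0001 0.0157 0.166 F [ -5.3 -53.1  34.1] yaw 0.111
```

View pics/w2.png

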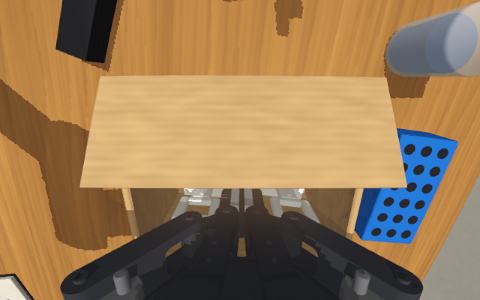

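The finger jammed with the force along the flap's plane, so the edge friction is high. I'll back off, do the steeper right flap first with the tool tilted, then hook under the left one with a tilt.

>>> servo_tool([
  [-1.5,0,0,0,0,0,1],
  [-1.5,0,0,0,0,0,1],
  [-1.3,0,-2,0,0,0,1],
  [-1.3,0,-2,0,0,0,1],
  [0,0,0,0,0,0,1],
])

```text
clock: 8.55
position: [0.5373, 0.0024, 0.2015]
ee_rot: [0.002, 0.67, 0.742, 0.002]
contact_force: [0.8, -0.0, 0.2]
width: -0.0001
gripper_force: 0.0
```

>>> servo_tool([
  [0,0,0,0,-6.7,0,1],
  [0,0,0,0,-6.7,0,1],
  [0,0,0,0,-6.6,0,1],
  [0,0,0,0,0,0,1],
  [0,0,0,0,0,0,1],
])

```text
clock: 9.05
position: [0.5344, 0.0047, 0.1977]
ee_rot: [0.128, 0.658, 0.733, -0.116]
contact_force: [0.2, 0.1, 0.1]
width: -0.0002
gripper_force: 0.0
```

```bash
python3 cf.py; python3 -c "
from h import *
print(st()[2].as_matrix().round(3))"
```

```text
carton frame -0.0027 -0.0212 0.1977 F [0.2 0.1 0.1] yaw 0.107
[[-0.101  0.994  0.034]
 [ 0.935  0.106 -0.338]
 [-0.34  -0.002 -0.94 ]]
```

>>> servo_tool([
  [0.27,0,0.75,0,0,0,1],
  [-0.95,0,0.24,0,0,0,1],
  [-1.26,0,-0.39,0,0,0,1],
  [-1.26,0,-0.39,0,0,0,1],
  [-1.26,0,0.03,0,0,0,1],
])

```text
clock: 9.55
position: [0.5399, -0.0414, 0.2128]
ee_rot: [0.13, 0.66, 0.731, -0.116]
contact_force: [0.4, -0.4, 0.1]
width: 0.0005
gripper_force: 0.0
```

>>> servo_tool([
  [-1.26,0,0.03,0,0,0,1],
  [-1.4,0,0.4,0,0,0,1],
  [0,0,0,0,0,0,1],
  [0,0,0,0,0,0,1],
  [0,0,0,0,0,0,1],
])

```text
clock: 10.05
position: [0.5419, -0.0655, 0.2163]
ee_rot: [0.129, 0.659, 0.732, -0.116]
contact_force: [0.5, -0.3, -1.0]
width: 0.0001
gripper_force: 0.0
```

```bash
python3 cf.py; python3 -c "
from h import *
cv2.imwrite('pics/s2.png',optics.get_image('side')[100:300,180:480,::-1].repeat(2,0).repeat(2,1))"
```

```text
carton frame -0.0026 -0.0918 0.2163 F [ 0.5 -0.3 -1. ] yaw 0.104
```

View pics/s2.png

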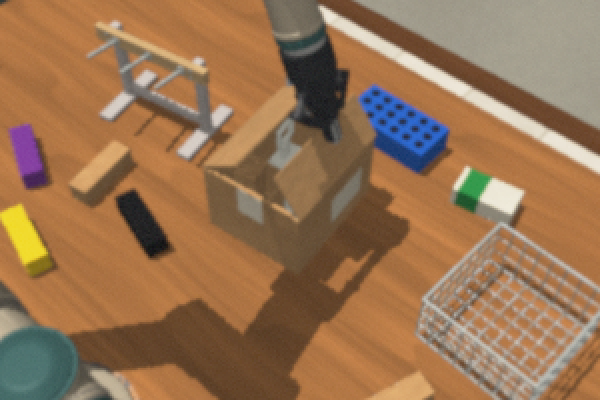

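The right flap now stands about upright in the side view (crop (300,175)). I'll carry it on over.

>>> servo_tool([
  [0,0,-0.4,0,6.7,0,1],
  [0,0,-0.4,0,6.7,0,1],
  [0,0,-0.4,0,6.6,0,1],
  [-1.5,0,0.4,0,0,0,1],
  [-0.9,0,0.45,0,0,0,1],
])

```text
clock: 10.6
position: [0.5443, -0.0885, 0.2192]
ee_rot: [0.001, 0.67, 0.742, -0.001]
contact_force: [-0.1, 0.2, 0.0]
width: 0.0001
gripper_force: 0.0
```

>>> servo_tool([
  [-0.9,0,0.45,0,0,0,1],
  [-0.75,0,0.75,0,0,0,1],
  [-0.75,0,0.75,0,0,0,1],
  [-0.5,0,0.95,0,0,0,1],
  [-0.5,0,0.95,0,0,0,1],
])

```text
clock: 11.1
position: [0.5477, -0.1206, 0.1803]
ee_rot: [-0.0, 0.669, 0.743, -0.0]
contact_force: [-1.2, -0.2, -0.0]
width: 0.0
gripper_force: 0.0
```

>>> servo_tool([
  [-0.2,0,1.15,0,0,0,1],
  [-0.2,0,1.15,0,0,0,1],
  [0,0,0.7,0,0,0,1],
  [0,0,0,0,0,0,1],
  [0,0,0,0,0,0,1],
])

```text
clock: 11.6
position: [0.5484, -0.1245, 0.1514]
ee_rot: [-0.0, 0.669, 0.743, 0.0]
contact_force: [0.2, -0.9, -0.1]
width: 0.0
gripper_force: 0.0
```

```bash
python3 cf.py; python3 -c "
from h import *
cv2.imwrite('pics/s3.png',optics.get_image('side')[100:300,180:480,::-1].repeat(2,0).repeat(2,1))"
```

```text
carton frame -0.0022 -0.1512 0.1514 F [ 0.2 -0.9 -0.1] yaw 0.104
```

View pics/s3.png

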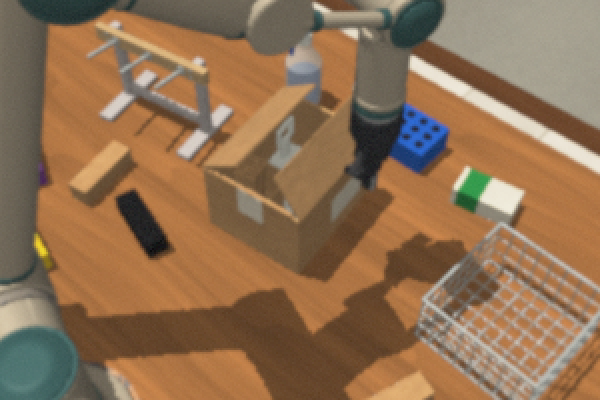

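The right flap is still partly closed (edge crop (278,185)–(350,100)); the finger slipped over. I'll measure the flap angles numerically.

```bash
cat > fl.py <<'E'
from h import *
from fit import flaps,tf
im={n:optics.get_image(n) for n in("top","side")}
c=[.5349,.0261,.1041]
for s,l in((1,"flap_left_edge"),(-1,"flap_right_edge")):
    for n in im:
        A=np.linspace(0.3,3.3,301); E=tf(c,[(0,s*(.095-.085*np.cos(a)),.15+.085*np.sin(a)) for a in A]); uv=proj(cal(n),E)
        for d in finder.tip_of(l,n)[:2]:
            e=np.linalg.norm(uv-d["at"],axis=1); print(l,n,round(d["p"],2),np.round(d["at"]),"angle",A[e.argmin()].round(2),"off px",e.min().round(1))
E
python3 fl.py
```

```text
flap_left_edge top 0.82 [299. 174.] angle 0.7 off px 0.4
flap_left_edge top 0.72 [312. 185.] angle 0.3 off px 12.3
flap_left_edge side 0.74 [319. 160.] angle 0.66 off px 2.2
flap_left_edge side 0.32 [248. 132.] angle 2.74 off px 38.2
flap_right_edge top 0.75 [327. 166.] angle 0.98 off px 3.4
flap_right_edge side 0.87 [338. 171.] angle 1.07 off px 3.3
```

>>> servo_tool([
  [0,0,-5,0,0,0,1],
  [0,0,-5,0,0,0,1],
  [4.5,0,0,0,0,0,1],
  [4.5,0,0,0,0,0,1],
  [4.3,0,0,0,0,0,1],
])

```text
clock: 12.45
position: [0.5344, 0.0088, 0.2522]
ee_rot: [0.001, 0.67, 0.742, 0.001]
contact_force: [-0.3, -0.5, 0.8]
width: 0.0001
gripper_force: 0.0
```

>>> servo_tool([
  [0,0,1.6,0,-7.5,0,1],
  [0,0,0,0,-7.5,0,1],
  [0,0,0,0,-7.5,0,1],
  [0,0,0,0,-7.5,0,1],
  [0,0,0,0,0,0,1],
])

```text
clock: 12.95
position: [0.5335, 0.0111, 0.2332]
ee_rot: [0.191, 0.644, 0.72, -0.174]
contact_force: [0.2, 0.1, -0.3]
width: -0.0003
gripper_force: 0.0
```

>>> servo_tool([
  [0,0,2,0,0,0,1],
  [0,0,2,0,0,0,1],
  [0,0,2,0,0,0,1],
  [0,0,0,0,0,0,1],
  [0,0,0,0,0,0,1],
])

```text
clock: 13.45
position: [0.5378, -0.023, 0.184]
ee_rot: [0.192, 0.647, 0.717, -0.173]
contact_force: [-0.3, -0.4, 0.5]
width: -0.0
gripper_force: 0.0
```

```bash
python3 cf.py; python3 -c "
from h import *
print(st()[2].as_matrix().round(3))"
```

```text
carton frame -0.0022 -0.0491 0.184 F [-0.3 -0.4  0.5] yaw 0.102
[[-0.088  0.995  0.051]
 [ 0.862  0.102 -0.497]
 [-0.499  0.001 -0.866]]
```

>>> servo_tool([
  [-0.84,0,0.12,0,0,0,1],
  [-0.84,0,0.12,0,0,0,1],
  [-0.66,0,0.01,0,7.5,0,1],
  [-0.66,0,-0.07,0,7.5,0,1],
  [-0.66,0,0.01,0,7.5,0,1],
])

```text
clock: 13.95
position: [0.5423, -0.0555, 0.2003]
ee_rot: [0.049, 0.667, 0.742, -0.04]
contact_force: [0.1, -0.3, -1.1]
width: -0.0003
gripper_force: 0.2
```

>>> servo_tool([
  [-0.65,0,-0.08,0,7.5,0,1],
  [-0.8,0,0,0,0,0,1],
  [-0.8,0,0,0,0,0,1],
  [0,0,0,0,0,0,1],
  [0,0,0,0,0,0,1],
])

```text
clock: 14.45
position: [0.543, -0.0766, 0.1991]
ee_rot: [-0.0, 0.669, 0.744, -0.0]
contact_force: [1.0, 1.0, 0.5]
width: 0.0001
gripper_force: 0.0
```

```bash
python3 cf.py; python3 fl.py
```

```text
carton frame -0.0026 -0.103 0.1991 F [1.  1.  0.5] yaw 0.106
flap_left_edge top 0.76 [299. 173.] angle 0.69 off px 1.1
flap_left_edge top 0.49 [322. 160.] angle 0.3 off px 22.6
flap_left_edge side 0.81 [319. 161.] angle 0.66 off px 1.6
flap_left_edge side 0.25 [348. 189.] angle 0.3 off px 33.4
flap_right_edge top 0.53 [358. 164.] angle 1.95 off px 0.6
flap_right_edge top 0.45 [298. 201.] angle 0.3 off px 32.2
flap_right_edge side 0.54 [357. 173.] angle 1.84 off px 1.9
flap_right_edge side 0.53 [378. 171.] angle 2.25 off px 18.4
```

The right flap is now past upright, at about 1.9 rad. I'll push it on down flat.

>>> servo_tool([
  [-0.6,0,0.3,0,0,0,1],
  [-0.6,0,0.3,0,0,0,1],
  [-0.48,0,0.47,0,0,0,1],
  [-0.48,0,0.47,0,0,0,1],
  [-0.32,0,0.6,0,0,0,1],
])

```text
clock: 15.25
position: [0.546, -0.1034, 0.1775]
ee_rot: [0.0, 0.67, 0.743, -0.0]
contact_force: [0.2, 0.3, 0.7]
width: 0.0001
gripper_force: 0.2
```

>>> servo_tool([
  [-0.32,0,0.6,0,0,0,1],
  [-0.13,0,0.75,0,0,0,1],
  [-0.13,0,0.75,0,0,0,1],
  [0,0,0.3,0,0,0,1],
  [0,0,0,0,0,0,1],
])

```text
clock: 15.75
position: [0.5461, -0.1082, 0.1531]
ee_rot: [-0.001, 0.669, 0.743, -0.0]
contact_force: [-0.5, 0.3, -0.3]
width: -0.0005
gripper_force: 0.0
```

>>> servo_tool([
  [0,0,-2.5,0,0,0,1],
  [-2.5,0,0,0,0,0,1],
  [0,0,1.5,0,0,0,1],
  [0,0,1.2,0,0,0,1],
  [0,0,0,0,0,0,1],
])

```text
clock: 16.25
position: [0.5477, -0.1324, 0.1501]
ee_rot: [-0.002, 0.669, 0.743, -0.001]
contact_force: [-0.8, 0.0, 0.0]
width: 0.0
gripper_force: 0.0
```

```bash
python3 cf.py; python3 fl.py
```

```text
carton frame -0.0038 -0.159 0.1501 F [-0.8  0.   0. ] yaw 0.104
flap_left_edge top 0.69 [214. 244.] angle 3.22 off px 67.8
flap_left_edge top 0.62 [300. 174.] angle 0.63 off px 0.1
flap_left_edge side 0.92 [317. 158.] angle 0.76 off px 1.5
flap_right_edge top 0.92 [376. 162.] angle 2.82 off px 4.1
flap_right_edge top 0.19 [218. 185.] angle 0.3 off px 98.1
flap_right_edge side 0.92 [371. 198.] angle 2.96 off px 0.8
flap_right_edge side 0.24 [346. 198.] angle 2.24 off px 24.2
```

The right flap lies flat, at about 3 rad. The left flap is next, at 0.66 rad, with a 40° tilt.

>>> servo_tool([
  [0,0,-4,0,0,0,1],
  [0,0,-3,0,0,0,1],
  [3.8,0,0,0,0,0,1],
  [3.8,0,0,0,0,0,1],
  [3.8,0,0,0,0,0,1],
])

```text
clock: 17.05
position: [0.5375, -0.0189, 0.2228]
ee_rot: [0.001, 0.67, 0.743, 0.001]
contact_force: [0.9, 0.9, -0.0]
width: 0.0003
gripper_force: 0.0
```

>>> servo_tool([
  [3.9,0,0,0,0,0,1],
  [0,0,0,0,8,0,1],
  [0,0,0,0,8,0,1],
  [0,0,0,0,8,0,1],
  [0,0,0,0,8,0,1],
])

```text
clock: 17.55
position: [0.5342, 0.0192, 0.2236]
ee_rot: [-0.205, 0.642, 0.715, 0.187]
contact_force: [0.7, -0.1, -0.7]
width: -0.0002
gripper_force: 0.0
```

>>> servo_tool([
  [0,0,0,0,8,0,1],
  [0,0,2,0,0,0,1],
  [0,0,2,0,0,0,1],
  [0,0,2,0,0,0,1],
  [0,0,0,0,0,0,1],
])

```text
clock: 18.05
position: [0.5281, 0.0581, 0.1748]
ee_rot: [-0.255, 0.629, 0.698, 0.228]
contact_force: [-0.3, 0.1, 0.4]
width: -0.0002
gripper_force: 0.2
```

```bash
python3 cf.py; python3 fl.py; python3 -c "
from h import *
print(st()[2].as_matrix().round(3))"
```

```text
carton frame -0.0035 0.0326 0.1748 F [-0.3  0.1  0.4] yaw 0.105
flap_left_edge top 0.83 [301. 173.] angle 0.59 off px 0.9
flap_left_edge top 0.56 [309. 185.] angle 0.3 off px 10.9
flap_left_edge side 0.9 [318. 163.] angle 0.59 off px 1.0
flap_left_edge side 0.69 [326. 194.] angle 0.3 off px 25.9
flap_right_edge top 0.73 [327. 192.] angle 0.63 off px 21.9
flap_right_edge top 0.69 [373. 168.] angle 3.3 off px 0.2
flap_right_edge side 0.86 [368. 195.] angle 2.8 off px 2.7
[[-0.081  0.995 -0.065]
 [ 0.762  0.104  0.639]
 [ 0.642  0.002 -0.767]]
```

>>> servo_tool([
  [0.8,0,0.3,0,0,0,1],
  [0.9,0,-0.1,0,0,0,1],
  [0.9,0,-0.1,0,0,0,1],
  [0.44,0,0.37,0,-5,0,1],
  [0.48,0,0.33,0,-5,0,1],
])

```text
clock: 18.85
position: [0.5264, 0.0886, 0.1921]
ee_rot: [-0.191, 0.648, 0.717, 0.173]
contact_force: [-0.1, 0.1, 0.3]
width: 0.0001
gripper_force: 0.3
```

>>> servo_tool([
  [0.66,0,0.01,0,-7.5,0,1],
  [0.66,0,-0.07,0,-7.5,0,1],
  [0.66,0,0.01,0,-7.5,0,1],
  [0.65,0,-0.08,0,-7.5,0,1],
  [0.8,0,0,0,0,0,1],
])

```text
clock: 19.35
position: [0.5219, 0.1257, 0.203]
ee_rot: [0.001, 0.667, 0.745, 0.001]
contact_force: [0.5, -0.9, -0.1]
width: -0.0001
gripper_force: 0.2
```

>>> servo_tool([
  [0.8,0,0,0,0,0,1],
  [0.6,0,0.3,0,0,0,1],
  [0.6,0,0.3,0,0,0,1],
  [0,0,0,0,0,0,1],
  [0,0,0,0,0,0,1],
])

```text
clock: 19.85
position: [0.5205, 0.1403, 0.1951]
ee_rot: [-0.001, 0.67, 0.742, -0.0]
contact_force: [0.3, -0.2, -0.6]
width: -0.0002
gripper_force: 0.0
```

```bash
python3 cf.py; python3 fl.py
```

```text
carton frame -0.0024 0.1151 0.1951 F [ 0.3 -0.2 -0.6] yaw 0.102
flap_left_edge side 0.96 [293. 143.] angle 1.95 off px 0.3
flap_left_edge side 0.4 [432. 269.] angle 0.3 off px 148.8
flap_right_edge top 0.86 [372. 166.] angle 2.62 off px 0.9
flap_right_edge top 0.59 [341. 170.] angle 1.4 off px 2.9
flap_right_edge side 0.92 [375. 198.] angle 2.98 off px 3.5
```

>>> servo_tool([
  [0.48,0,0.47,0,0,0,1],
  [0.48,0,0.47,0,0,0,1],
  [0.32,0,0.6,0,0,0,1],
  [0.32,0,0.6,0,0,0,1],
  [0.13,0,0.75,0,0,0,1],
])

```text
clock: 20.65
position: [0.5187, 0.159, 0.1662]
ee_rot: [-0.0, 0.669, 0.743, 0.0]
contact_force: [-0.0, 0.4, 1.3]
width: 0.0001
gripper_force: 0.2
```

>>> servo_tool([
  [0.13,0,0.75,0,0,0,1],
  [0,0,0.3,0,0,0,1],
  [0,0,-2.5,0,0,0,1],
  [2.5,0,0,0,0,0,1],
  [0,0,1.5,0,0,0,1],
])

```text
clock: 21.15
position: [0.5181, 0.1869, 0.1685]
ee_rot: [0.001, 0.669, 0.743, 0.003]
contact_force: [0.3, -0.4, -0.6]
width: 0.0
gripper_force: 0.2
```

>>> servo_tool([
  [0,0,1.3,0,0,0,1],
  [0,0,0,0,0,0,1],
  [0,0,-5,0,0,0,1],
  [0,0,-5,0,0,0,-1],
  [0,0,-4,0,0,0,-1],
])

```text
clock: 21.65
position: [0.5166, 0.1845, 0.2965]
ee_rot: [0.001, 0.67, 0.743, 0.001]
contact_force: [0.3, 0.3, -0.3]
width: 0.0283
gripper_force: 0.0
```

>>> servo_tool([
  [-4,0,-1,0,0,0,-1],
  [-4,0,-1,0,0,0,-1],
  [-4,0,-1,0,0,0,-1],
  [-4,0,-1,0,0,0,-1],
  [-4,0,-1,0,0,0,-1],
])

```text
clock: 22.15
position: [0.5367, -0.016, 0.3444]
ee_rot: [0.0, 0.669, 0.743, 0.0]
contact_force: [1.3, 0.3, -0.6]
width: 0.0853
gripper_force: 0.0
```

>>> servo_tool([
  [-4,0,0,0,0,0,-1],
  [-3,0,0,0,0,0,-1],
  [0,0,0,0,0,0,-1],
  [0,0,0,0,0,0,-1],
  [0,0,0,0,0,0,-1],
])

```text
clock: 22.65
position: [0.5439, -0.0831, 0.3435]
ee_rot: [-0.0, 0.669, 0.743, 0.0]
contact_force: [-0.4, 0.6, 0.2]
width: 0.0854
gripper_force: 0.0
```

```bash
python3 cf.py; python3 fl.py; python3 -c "
from h import *
cv2.imwrite('pics/w3.png',optics.get_image('wrist')[:,:,::-1])
for l in ('scoop1_eye','scoop1','block1'): print(l,[(round(d['p'],2),np.round(d['at'])) for d in finder.tip_of(l,'wrist')])
K,D,T=cal('wrist'); print((-T[:3,:3].T@T[:3,3]).round(3),T[2,:3].round(3))
"
```

```text
carton frame -0.0024 -0.1095 0.3435 F [-0.4  0.6  0.2] yaw 0.104
flap_left_edge top 0.7 [245. 182.] angle 2.78 off px 0.7
flap_left_edge top 0.58 [322. 152.] angle 0.3 off px 28.2
flap_right_edge top 0.72 [374. 166.] angle 2.97 off px 0.0
flap_right_edge top 0.51 [328. 192.] angle 0.67 off px 22.4
flap_right_edge side 0.63 [372. 195.] angle 2.84 off px 0.6
flap_right_edge side 0.6 [283. 149.] angle 0.32 off px 50.8
scoop1_eye [(0.65, array([367.,  42.])), (0.44, array([327., 230.]))]
scoop1 [(0.96, array([357., 126.])), (0.88, array([353.,  63.])), (0.67, array([295., 119.]))]
block1 [(0.69, array([286.,  55.])), (0.66, array([206., 280.]))]
[ 0.536 -0.011  0.504] [ 0.032 -0.289 -0.957]
```

View pics/w3.png

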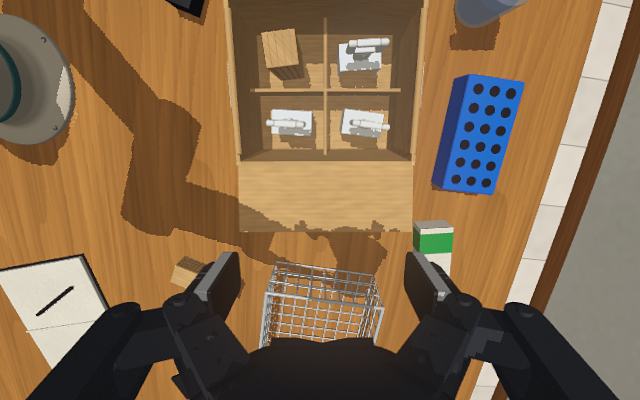

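The wrist view shows the carton open with both flaps out. Block1 is at (281,52), and scoops are at (365,47), (289,124) and (366,122).

```bash
python3 - <<'E'
import cv2
im=cv2.imread("pics/w3.png")[0:160,235:415]
cv2.imwrite("pics/w3c.png",cv2.resize(im,None,fx=3.7,fy=3.7,interpolation=cv2.INTER_CUBIC))
E
```

```text
(no output)
```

View pics/w3c.png

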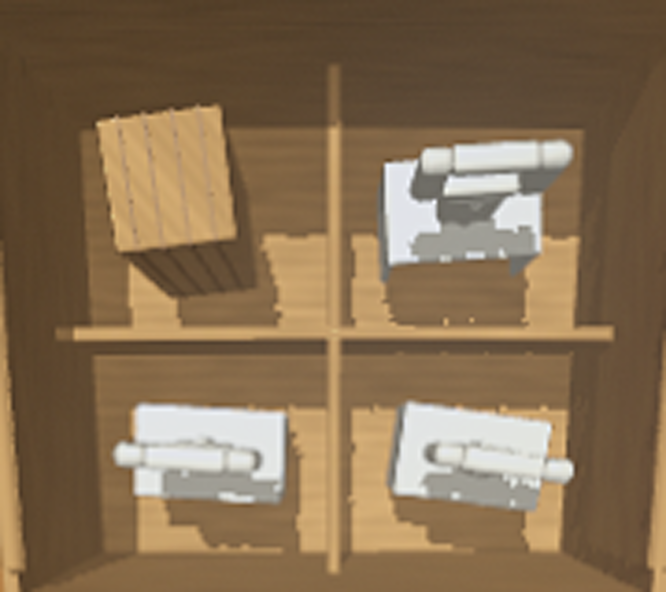

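```bash
python3 - <<'E'
from h import *
C=cal('wrist'); u=lambda a:np.array(a)/3.7+[235,0]
c,s=np.cos(.1041),np.sin(.1041)
def show(n,P):
    m=np.mean(P,0); d=m-[.5349,.0261,0]; e=P[1]-P[0]
    print(n,"world",m.round(4),"carton",(c*d[0]+s*d[1]).round(4),(c*d[1]-s*d[0]).round(4),"ang",np.arctan2(e[1],e[0]).round(3),"len",np.linalg.norm(e).round(4))
for n,a,b in(("A",(422,160),(573,153)),("B",(115,455),(262,461)),("C",(427,453),(573,469))):
    show(n,[onz(C,u(a),.141),onz(C,u(b),.141)])
Q=[onz(C,u(a),.13) for a in((97,122),(218,105),(236,238),(118,250))]
show("blk",Q); print("short edges",[np.linalg.norm(Q[i]-Q[i-1]).round(3) for i in range(4)])
o=[onz(C,u(a),.08) for a in((60,334),(612,334),(334,66),(334,572))]; show("partition x",o[:2]); show("partition y",o[2:])
delta((.536,-.011,.3435),down(.104))
E
```

```text
A world [0.5833 0.0783 0.141 ] carton 0.0535 0.0469 ang 0.153 len 0.0475
B world [ 0.4933 -0.0235  0.141 ] carton -0.0465 -0.045 ang 0.061 len 0.0495
C world [ 0.5978 -0.0137  0.141 ] carton 0.0584 -0.0461 ang 0.002 len 0.0498
blk world [0.479  0.0631 0.13  ] carton -0.0518 0.0426 ang 0.223 len 0.0393
short edges [np.float64(0.039), np.float64(0.039), np.float64(0.04), np.float64(0.039)]
partition x world [0.5389 0.0263 0.08  ] carton 0.004 -0.0002 ang 0.104 len 0.2108
partition y world [0.538  0.0262 0.08  ] carton 0.0031 -0.0003 ang -1.464 len 0.1816
pos [ 0.5441 -0.0837  0.3433] shift cm [ 7.31 -0.05 -0.02]
turn [ 0. -0.  0.]
```

Three scoops and one block are in the carton. I'll go for scoop A, opening the fingers to about 60 mm.

>>> servo_tool([
  [0,0,0,0,0,-2.8,-0.4],
  [4,1.6,0,0,0,0,-0.4],
  [4,1.6,0,0,0,0,-0.4],
  [4,1.6,0,0,0,0,-0.4],
  [3.4,1.4,0,0,0,0,-0.4],
])

```text
clock: 23.65
position: [0.5821, 0.0797, 0.3433]
ee_rot: [-0.0, 0.651, 0.759, 0.0]
contact_force: [-0.6, 0.1, -0.6]
width: 0.0598
gripper_force: 0.0
```

>>> servo_tool([
  [0,0,4,0,0,0,-0.4],
  [0,0,4,0,0,0,-0.4],
  [0,0,4,0,0,0,-0.4],
  [0,0,2,0,0,0,-0.4],
  [0,0,0,0,0,0,-0.4],
])

```text
clock: 24.15
position: [0.5794, 0.0778, 0.1996]
ee_rot: [-0.003, 0.651, 0.759, -0.003]
contact_force: [0.6, -0.2, 0.6]
width: 0.0601
gripper_force: 0.0
```

```bash
python3 -c "
from h import *
delta((.5818,.0783,.114),down(.153)); print(st()[0]['width'])"
```

```text
pos [0.5794 0.0778 0.1996] shift cm [0.01 0.31 8.56]
turn [-0.4 -0.1 -0. ]
0.06008034904429784
```

>>> servo_tool([
  [0,0,3,0,0,0,-0.4],
  [0,0,3,0,0,0,-0.4],
  [0,0,2.5,0,0,0,-0.4],
  [0,0,0,0,0,0,-0.4],
  [0,0,0,0,0,0,1],
], squeeze=40)

```text
clock: 24.65
position: [0.5831, 0.0777, 0.1198]
ee_rot: [0.001, 0.651, 0.759, 0.001]
contact_force: [-0.6, -0.3, 3.5]
width: 0.0469
gripper_force: 17.2
```

>>> servo_tool([
  [0,0,0,0,0,0,1],
  [0,0,0,0,0,0,1],
  [0,0,0,0,0,0,1],
  [0,0,0,0,0,0,1],
  [0,0,0,0,0,0,1],
])

```text
clock: 25.15
position: [0.5832, 0.0775, 0.1201]
ee_rot: [0.002, 0.651, 0.759, 0.001]
contact_force: [-0.8, -1.5, 5.7]
width: 0.0439
gripper_force: 42.4
```

>>> servo_tool([
  [0,0,-2,0,0,0,1],
  [0,0,-4,0,0,0,1],
  [0,0,-5,0,0,0,1],
  [0,0,-5,0,0,0,1],
  [0,0,-4,0,0,0,1],
])

```text
clock: 25.65
position: [0.582, 0.0778, 0.3216]
ee_rot: [0.001, 0.651, 0.759, 0.001]
contact_force: [0.6, -0.3, -0.1]
width: 0.0438
gripper_force: 40.8
```

```bash
python3 -c "
from h import *
optics.get_image('side'); s,p,r=st(); print(p,s['width'],s['gripper_force'],s['contact_force'])
optics.get_image('top')
for n in('side','top'):
  print([(round(d['p'],2),np.round(d['at'])) for d in finder.tip_of('scoop1_eye',n)], proj(cal(n),p+[0,0,.007]))
optics.get_image('wrist'); print([(round(d['p'],2),np.round(d['at'])) for d in finder.tip_of('scoop1_eye','wrist')], proj(cal('wrist'),p+[0,0,.007]))
"
```

```text
[0.58497995 0.07789208 0.32851778] 0.043945332219811575 41.064732894301414 [1.13071395 0.59840859 5.11828463]
[(0.59, array([322., 120.]))] [[322.52372967 118.03911594]]
[(0.64, array([288., 144.])), (0.25, array([217., 188.])), (0.19, array([325., 190.]))] [[286.69154624 143.55327946]]
[(0.75, array([321., 234.]))] [[329.11614237 254.19971568]]
```

Scoop A is held (width 44 mm), with its eye about at TCP height. Rotating and carrying it to the far peg.

>>> servo_tool([
  [0,0,0,0,0,-8.25,1],
  [0,0,0,0,0,-8.25,1],
  [0,0,0,0,0,-8.25,1],
  [0,0,0,0,0,-8.25,1],
  [0,0,0,0,0,-8.25,1],
])

```text
clock: 26.45
position: [0.5809, 0.0777, 0.3156]
ee_rot: [-0.002, 0.339, 0.941, -0.001]
contact_force: [0.4, -0.2, -1.5]
width: 0.0438
gripper_force: 40.8
```

>>> servo_tool([
  [0,0,0,0,0,-8.25,1],
  [0,0,0,0,0,-8.25,1],
  [0,0,0,0,0,-8.25,1],
  [0,0,0,0,0,-8.25,1],
  [0,0,0,0,0,-8.25,1],
])

```text
clock: 26.95
position: [0.5809, 0.0777, 0.3157]
ee_rot: [-0.002, -0.014, 1.0, 0.0]
contact_force: [0.1, -0.3, -0.5]
width: 0.0437
gripper_force: 41.0
```

>>> servo_tool([
  [0,0,0,0,0,-8.1,1],
  [4.4,0,0,0,0,0,1],
  [4.5,0,0,0,0,0,1],
  [4.4,0,0,0,0,0,1],
  [0,0,0,0,0,0,1],
])

```text
clock: 27.45
position: [0.4436, 0.0559, 0.3165]
ee_rot: [-0.004, -0.081, 0.997, 0.0]
contact_force: [0.3, -0.7, -1.0]
width: 0.0435
gripper_force: 41.1
```

>>> servo_tool([
  [0,4.5,0,0,0,0,1],
  [0,4.5,0,0,0,0,1],
  [0,4.5,0,0,0,0,1],
  [0,4.5,0,0,0,0,1],
  [0,4.5,0,0,0,0,1],
])

```text
clock: 27.95
position: [0.4133, 0.2797, 0.3164]
ee_rot: [-0.001, -0.081, 0.997, -0.001]
contact_force: [0.8, 0.0, -1.3]
width: 0.0436
gripper_force: 41.4
```

>>> servo_tool([
  [0,4.5,0,0,0,0,1],
  [0,4.5,0,0,0,0,1],
  [0,4.5,0,0,0,0,1],
  [0,0,0,0,0,0,1],
  [0,0,0,0,0,0,1],
])

```text
clock: 28.45
position: [0.3916, 0.4117, 0.3159]
ee_rot: [-0.002, -0.083, 0.997, -0.002]
contact_force: [-0.2, -0.9, -1.2]
width: 0.0438
gripper_force: 41.4
```

```bash
cat > rk.py <<'E'
from h import *
import sys
s,p,r=st(); y=.1637; d=p-[[.4768,.4266,.18],[.489,.3526,.18],[.5013,.2786,.18]][int(sys.argv[1])-1]
print("rel peg, rack frame: x",(np.cos(y)*d[0]+np.sin(y)*d[1]).round(4),"y",(-np.sin(y)*d[0]+np.cos(y)*d[1]).round(4),"z",p[2].round(4),"F",s["contact_force"].round(1),"w",s["width"].round(4))
print("turn",np.degrees((r.inv()*down(1.5708+y)).as_rotvec()).round(1))
E
python3 rk.py 1; python3 -c "
from h import *
p=st()[1]; o=[]
for n in('side','top'):
  optics.get_image(n); print(n,[(round(d['p'],2),np.round(d['at'])) for d in finder.tip_of('scoop1_eye',n)][:3], proj(cal(n),p+[0,0,.002]).round())
"
```

```text
side [(0.66, array([206., 108.]))] [[205. 107.]]
top [(0.78, array([151., 233.]))] [[147. 229.]]Traceback (most recent call last):
  File "rk.py", line 4, in <module>
    print("rel peg, rack frame: x",(np.cos(y)*d[0]+np.sin(y)*d[1]).round(4),"y",(-np.sin(y)*d[0]+np.cos(y)*d[1]).round(4),"z",p[2].round(4),"F",s["contact_force"].round(1),"w",s["width"].round(4))
                                                                                                                                                                                ^^^^^^^^^^^^^^^^
AttributeError: 'float' object has no attribute 'round'
```

>>> servo_tool([
  [0,0,4,0,0,0,1],
  [0,0,4,0,0,0,1],
  [0,0,3,0,0,0,1],
  [0,0,2.1,0,0,0,1],
  [0,0,0,0,0,0,1],
])

```text
clock: 29.15
position: [0.3908, 0.4085, 0.1844]
ee_rot: [-0.003, -0.081, 0.997, -0.002]
contact_force: [-0.5, -0.2, -0.8]
width: 0.0438
gripper_force: 41.4
```

```bash
sed -i 's/s\["width"\].round(4)/round(s["width"],4)/' rk.py; python3 rk.py 1; python3 -c "
from h import *
p=st()[1]; o=[]
for n in('side','top'):
  im=optics.get_image(n); print(n,[(round(d['p'],2),np.round(d['at'])) for d in finder.tip_of('scoop1_eye',n)][:3], proj(cal(n),p+[0,0,.002]).round())
  if n=='side': cv2.imwrite('pics/s4.png',cv2.resize(im[70:220,150:350,::-1],None,fx=3.5,fy=3.5,interpolation=2))
"
```

```text
rel peg, rack frame: x -0.0878 y -0.0038 z 0.1844 F [-0.5 -0.2 -0.8] w 0.0438
turn [-0.2 -0.3 -0.1]
side [(0.86, array([218., 135.]))] [[215. 138.]]
top [(0.86, array([166., 234.])), (0.33, array([181., 233.])), (0.29, array([344., 170.]))] [[166. 231.]]
```

View pics/s4.png

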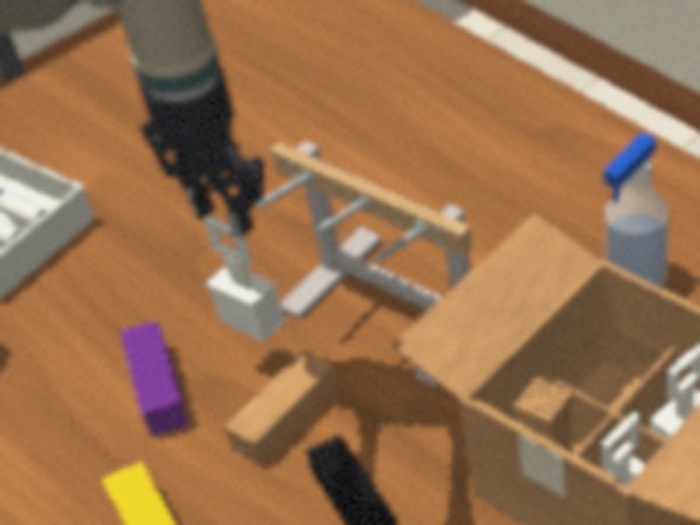

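The side view shows scoop A hanging straight in the gripper, with its eye at crop (228,235) in front of the far peg. Inserting now.

>>> servo_tool([
  [0,0.4,0,0,0,0,1],
  [-1.6,0,0,0,0,0,1],
  [-1.6,0,0,0,0,0,1],
  [-1.6,0,0,0,0,0,1],
  [-1.2,0,0,0,0,0,1],
])

```text
clock: 29.85
position: [0.4531, 0.4253, 0.1871]
ee_rot: [0.0, -0.081, 0.997, 0.0]
contact_force: [-0.5, -0.4, -1.0]
width: 0.0439
gripper_force: 41.2
```

>>> servo_tool([
  [-1.2,0,0,0,0,0,1],
  [-1.2,0,0,0,0,0,1],
  [0,0,0,0,0,0,1],
  [0,0,0,0,0,0,1],
  [0,0,0,0,0,0,1],
])

```text
clock: 30.35
position: [0.4737, 0.4288, 0.1872]
ee_rot: [-0.0, -0.082, 0.997, -0.0]
contact_force: [0.0, -0.4, -0.6]
width: 0.0438
gripper_force: 41.4
```

```bash
python3 rk.py 1
```

```text
rel peg, rack frame: x -0.0027 y 0.0026 z 0.1872 F [ 0.  -0.4 -0.6] w 0.0438
turn [-0.  -0.1 -0. ]
```

>>> servo_tool([
  [0,0,0.6,0,0,0,1],
  [0,0,0.6,0,0,0,1],
  [0,0,0.5,0,0,0,1],
  [0,0,0,0,0,0,1],
  [0,0,0,0,0,0,1],
])

```text
clock: 30.85
position: [0.4744, 0.429, 0.1715]
ee_rot: [0.001, -0.082, 0.997, 0.0]
contact_force: [-0.7, -1.1, 5.9]
width: 0.0438
gripper_force: 43.2
```

```bash
python3 rk.py 1
```

```text
rel peg, rack frame: x -0.0019 y 0.0027 z 0.1715 F [-0.7 -1.1  5.9] w 0.0438
turn [ 0.   0.1 -0. ]
```

The scoop rests on the peg (5.9 N up). Releasing and going up, then on to scoop C.

>>> servo_tool([
  [0,0,0,0,0,0,-0.35],
  [0,0,0,0,0,0,-0.35],
  [0,0,0,0,0,0,-0.35],
  [0,0,-2,0,0,0,-0.35],
  [0,0,-4,0,0,0,-0.35],
])

```text
clock: 31.35
position: [0.4725, 0.4275, 0.2268]
ee_rot: [-0.004, -0.082, 0.997, -0.002]
contact_force: [0.5, 2.2, -1.0]
width: 0.0578
gripper_force: 0.0
```

```bash
python3 -c "
from h import *
s,p,r=st(); print(p,s['width'],s['contact_force'])
for n in('side','top'):
  im=optics.get_image(n); print(n,[(round(d['p'],2),np.round(d['at'])) for d in finder.tip_of('scoop1_eye',n)][:3], proj(cal(n),[[.4768,.4266,.171]]).round())
"
```

```text
[0.47246704 0.42748697 0.22683275] 0.05782918728021154 [ 0.47083337  2.20983944 -1.03372097]
side [(0.72, array([230., 123.])), (0.69, array([304., 164.]))] [[231. 126.]]
top [(0.91, array([162., 200.]))] [[161. 199.]]
```

>>> servo_tool([
  [0,0,-4.5,0,0,0,-0.4],
  [0,0,-4,0,0,0,-0.4],
  [-0.5,-4.5,0,0,0,0,-0.4],
  [-0.5,-4.5,0,0,0,0,-0.4],
  [-0.5,-4.5,0,0,0,0,-0.4],
])

```text
clock: 32.05
position: [0.5107, 0.2968, 0.3138]
ee_rot: [-0.001, -0.082, 0.997, -0.0]
contact_force: [1.2, -0.1, -0.1]
width: 0.0598
gripper_force: 0.0
```

>>> servo_tool([
  [-0.5,-4.5,0,0,0,0,-0.4],
  [-0.5,-4.5,0,0,0,0,-0.4],
  [-0.5,-4.5,0,0,0,0,-0.4],
  [-0.5,-4.5,0,0,0,0,-0.4],
  [-0.5,-4.5,0,0,0,0,-0.4],
])

```text
clock: 32.55
position: [0.5719, 0.0784, 0.3136]
ee_rot: [-0.001, -0.082, 0.997, 0.0]
contact_force: [0.9, 0.9, 0.5]
width: 0.0595
gripper_force: 0.0
```

>>> servo_tool([
  [-0.5,-4.5,0,0,0,0,-0.4],
  [-0.3,-4.5,0,0,0,0,-0.4],
  [0,0,0,0,0,8.25,-0.4],
  [0,0,0,0,0,8.25,-0.4],
  [0,0,0,0,0,8.25,-0.4],
])

```text
clock: 33.05
position: [0.5943, -0.008, 0.3131]
ee_rot: [-0.002, 0.138, 0.99, 0.0]
contact_force: [-0.9, 0.5, 0.3]
width: 0.0597
gripper_force: 0.0
```

>>> servo_tool([
  [0,0,0,0,0,8.25,-0.4],
  [0,0,0,0,0,8.25,-0.4],
  [0,0,0,0,0,8.25,-0.4],
  [0,0,0,0,0,8.25,-0.4],
  [0,0,0,0,0,8.25,-0.4],
])

```text
clock: 33.55
position: [0.5942, -0.0072, 0.3133]
ee_rot: [-0.002, 0.477, 0.879, -0.001]
contact_force: [-0.0, -0.2, -0.6]
width: 0.06
gripper_force: 0.0
```

>>> servo_tool([
  [0,0,0,0,0,8.25,-0.4],
  [0,0,0,0,0,8.25,-0.4],
  [0,0,0,0,0,8.25,-0.4],
  [0,0,0,0,0,8.25,-0.4],
  [0,0,0,0,0,0,-0.4],
])

```text
clock: 34.05
position: [0.5942, -0.0073, 0.3135]
ee_rot: [-0.001, 0.705, 0.709, -0.001]
contact_force: [0.4, 0.4, -0.6]
width: 0.0602
gripper_force: 0.0
```

```bash
python3 -c "
from h import *
delta((.5955,-.0137,.116),down(.002)); print(st()[0]['width'])
optics.get_image('wrist')
print(proj(cal('wrist'),[.5955,-.0137,.121]).round(),proj(cal('wrist'),[.491,-.0235,.121]).round(),[(round(d['p'],2),np.round(d['at'])) for d in finder.tip_of('scoop1_eye','wrist')])"
```

```text
pos [ 0.5942 -0.0073  0.3135] shift cm [-0.66  0.18 19.75]
turn [-0.2 -0.   0.3]
0.0602113477829775
[[323. 182.]] [[242. 189.]] []
```

Scoop A hangs where predicted. Picking scoop C.

>>> servo_tool([
  [-0.65,0.15,0,0,0,0,-0.4],
  [0,0,5,0,0,0,-0.4],
  [0,0,5,0,0,0,-0.4],
  [0,0,4,0,0,0,-0.4],
  [0,0,3,0,0,0,-0.4],
])

```text
clock: 34.65
position: [0.5949, -0.0141, 0.1422]
ee_rot: [-0.001, 0.704, 0.71, -0.001]
contact_force: [-0.1, 0.5, -0.8]
width: 0.0597
gripper_force: 0.0
```

>>> servo_tool([
  [0,0,2.5,0,0,0,-0.4],
  [0,0,0,0,0,0,-0.4],
  [0,0,0,0,0,0,-0.4],
  [0,0,0,0,0,0,1],
  [0,0,0,0,0,0,1],
])

```text
clock: 35.15
position: [0.597, -0.0142, 0.1241]
ee_rot: [0.001, 0.705, 0.71, 0.001]
contact_force: [-9.3, 0.5, 25.2]
width: 0.0317
gripper_force: 12.5
```

>>> servo_tool([
  [0,0,0,0,0,0,1],
  [0,0,0,0,0,0,1],
  [0,0,0,0,0,0,1],
  [0,0,0,0,0,0,1],
  [0,0,0,0,0,0,1],
])

```text
clock: 35.65
position: [0.6001, -0.0146, 0.1297]
ee_rot: [0.005, 0.705, 0.709, 0.004]
contact_force: [-7.1, 0.3, 29.9]
width: -0.0002
gripper_force: 15.7
```

>>> servo_tool([
  [0,0,-2,0,0,0,1],
  [0,0,-4,0,0,0,1],
  [0,0,-5,0,0,0,1],
  [0,0,-5,0,0,0,1],
  [0,0,-4,0,0,0,1],
])

```text
clock: 36.15
position: [0.5971, -0.0139, 0.3258]
ee_rot: [0.003, 0.705, 0.709, 0.002]
contact_force: [0.7, -0.5, 0.1]
width: -0.0001
gripper_force: 0.0
```

```bash
cat > ey.py <<'E'
from h import *
o=[];s,p,r=st()
for n in('side','top'):
  optics.get_image(n); uv=proj(cal(n),p+[0,0,.002])[0]
  D=[(round(d['p'],2),np.round(d['at'])) for d in finder.tip_of('scoop1_eye',n)][:4]; print(n,D,uv.round())
print(p.round(4),s['width'],s['gripper_force'],s['contact_force'].round(1))
E
python3 ey.py
```

```text
side [(0.77, array([232., 124.])), (0.66, array([431., 268.])), (0.39, array([372., 196.])), (0.19, array([247., 130.]))] [348. 131.]
top [(0.72, array([160., 204.]))] [325. 138.]
[ 0.5971 -0.0139  0.3258] -7.239950835835267e-05 0.0 [ 0.7 -0.5  0.1]
```

The fingers closed on nothing (width 0, 25–30 N up), so a finger must have landed on scoop C. Looking again.

```bash
python3 - <<'E'
from h import *
im=optics.get_image('wrist'); C=cal('wrist')
cv2.imwrite('pics/w4.png',im[:,:,::-1])
for d in finder.silhouettes('scoop1','wrist'): print(round(d['p'],2),np.round(d['box']))
for l in('scoop1','scoop1_eye','block1'): print(l,[(round(d['p'],2),np.round(d['at'])) for d in finder.tip_of(l,'wrist')])
print('exp C eye,B eye,C foot,B foot,blk',proj(C,[[.5978,-.0137,.121],[.4933,-.0235,.121],[.5978,-.0137,.005],[.4933,-.0235,.005],[.479,.0631,.07]]).round())
E
```

```text
0.87 [320. 166.  39.  28.]
0.55 [248. 172.  59.  31.]
scoop1 [(0.85, array([322., 162.])), (0.69, array([322., 176.])), (0.56, array([259., 167.]))]
scoop1_eye []
block1 [(0.83, array([141.,  26.])), (0.77, array([195., 325.])), (0.71, array([238., 112.]))]
exp C eye,B eye,C foot,B foot,blk [[322. 175.]
 [243. 183.]
 [322. 162.]
 [261. 167.]
 [238. 114.]]
```

View pics/w4.png

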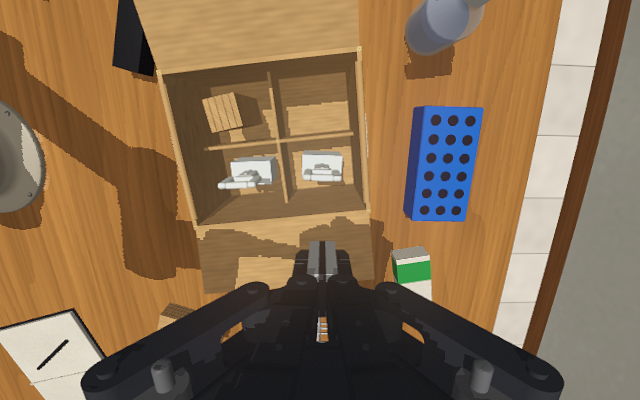

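The view shows scoop C upright at (321,180), scoop B at (245,180) and block1 at (222,110). The finger linkage probably met the carton's outer wall. I'll regrasp C centred further inward, with a wider opening.

>>> servo_tool([
  [0,-0.6,0,0,0,-3,-0.65],
  [0,0,0,0,0,0,-0.65],
  [0,0,4,0,0,0,-0.65],
  [0,0,4,0,0,0,-0.65],
  [0,0,4,0,0,0,-0.65],
])

```text
clock: 37.1
position: [0.5905, -0.0138, 0.1987]
ee_rot: [0.0, 0.687, 0.727, 0.0]
contact_force: [0.2, -1.2, 0.1]
width: 0.0703
gripper_force: 0.0
```

>>> servo_tool([
  [0,0,3,0,0,0,-0.65],
  [0,0,2.5,0,0,0,-0.65],
  [0,0,2,0,0,0,-0.65],
  [0,0,0,0,0,0,-0.65],
  [0,0,0,0,0,0,-0.65],
])

```text
clock: 37.6
position: [0.5906, -0.0138, 0.1251]
ee_rot: [-0.0, 0.686, 0.727, -0.0]
contact_force: [1.0, -0.0, 0.9]
width: 0.0704
gripper_force: 0.0
```

```bash
python3 cf.py; python3 -c "
from h import *
delta((.5914,-.0146,.112),down(.055)); print(st()[0]['width'])"
```

```text
carton frame 0.0512 -0.0455 0.1251 F [ 1.  -0.   0.9] yaw 0.058
pos [ 0.5906 -0.0138  0.1251] shift cm [-0.08  0.08  1.31]
turn [-0.  -0.   0.2]
0.07035853434991525
```

>>> servo_tool([
  [0,0,0.7,0,0,0,-0.65],
  [0,0,0.6,0,0,0,-0.65],
  [0,0,0,0,0,0,-0.65],
  [0,0,0,0,0,0,-0.3],
  [0,0,0,0,0,0,-0.2],
])

```text
clock: 38.1
position: [0.5908, -0.0139, 0.1127]
ee_rot: [0.0, 0.686, 0.727, 0.0]
contact_force: [-0.1, -0.4, -0.1]
width: 0.051
gripper_force: 0.1
```

>>> servo_tool([
  [0,0,0,0,0,0,-0.1],
  [0,0,0,0,0,0,0],
  [0,0,0,0,0,0,0.1],
  [0,0,0,0,0,0,0.1],
  [0,0,0,0,0,0,0.1],
])

```text
clock: 38.6
position: [0.591, -0.0139, 0.1131]
ee_rot: [0.001, 0.686, 0.727, 0.001]
contact_force: [0.3, -0.4, 5.5]
width: 0.0464
gripper_force: 40.5
```

```bash
python3 cf.py
```

```text
carton frame 0.0517 -0.0456 0.1131 F [ 0.3 -0.4  5.5] yaw 0.059
```

Gripped well (46 mm). Lifting and carrying it to the middle peg.

>>> servo_tool([
  [0,0,-2,0,0,0,1],
  [0,0,-4,0,0,0,1],
  [0,0,-5,0,0,0,1],
  [0,0,-5,0,0,0,1],
  [0,0,-5,0,0,0,1],
])

```text
clock: 39.1
position: [0.5897, -0.0138, 0.3234]
ee_rot: [-0.001, 0.686, 0.727, -0.0]
contact_force: [2.2, -1.2, -1.0]
width: 0.0458
gripper_force: 41.3
```

>>> servo_tool([
  [0,0,0,0,0,-8,1],
  [0,0,0,0,0,-8,1],
  [0,0,0,0,0,-8,1],
  [0,0,0,0,0,-8,1],
  [0,0,0,0,0,-8,1],
])

```text
clock: 39.6
position: [0.59, -0.0138, 0.3214]
ee_rot: [-0.001, 0.393, 0.919, -0.0]
contact_force: [-0.2, 0.5, -0.4]
width: 0.0461
gripper_force: 41.3
```

>>> servo_tool([
  [0,0,0,0,0,-8,1],
  [0,0,0,0,0,-8,1],
  [0,0,0,0,0,-8,1],
  [0,0,0,0,0,-8,1],
  [0,0,0,0,0,-8,1],
])

```text
clock: 40.1
position: [0.59, -0.0138, 0.3213]
ee_rot: [-0.001, 0.055, 0.998, 0.0]
contact_force: [0.1, -0.8, -1.0]
width: 0.0461
gripper_force: 41.3
```

>>> servo_tool([
  [0,0,0,0,0,-8,1],
  [0,0,0,0,0,-8,1],
  [4.2,0,0,0,0,0,1],
  [4.2,0,0,0,0,0,1],
  [4.2,0,0,0,0,0,1],
])

```text
clock: 40.6
position: [0.4643, -0.0344, 0.321]
ee_rot: [-0.001, -0.082, 0.997, 0.0]
contact_force: [-0.3, 0.8, -0.4]
width: 0.0463
gripper_force: 41.3
```

>>> servo_tool([
  [0,4.2,0,0,0,0,1],
  [0,4.2,0,0,0,0,1],
  [0,4.2,0,0,0,0,1],
  [0,4.2,0,0,0,0,1],
  [0,4.2,0,0,0,0,1],
])

```text
clock: 41.1
position: [0.431, 0.1742, 0.3218]
ee_rot: [-0.0, -0.081, 0.997, -0.0]
contact_force: [0.8, -0.4, -0.2]
width: 0.0459
gripper_force: 41.4
```

>>> servo_tool([
  [0,4.2,0,0,0,0,1],
  [0,4.2,0,0,0,0,1],
  [0,4.2,0,0,0,0,1],
  [0,4.2,0,0,0,0,1],
  [0,0,0,0,0,0,1],
])

```text
clock: 41.6
position: [0.4031, 0.3432, 0.3209]
ee_rot: [-0.001, -0.084, 0.996, 0.001]
contact_force: [0.3, -1.0, -0.5]
width: 0.0457
gripper_force: 41.5
```

```bash
python3 rk.py 2; python3 ey.py
```

```text
rel peg, rack frame: x -0.0863 y 0.0047 z 0.3209 F [ 0.3 -1.  -0.5] w 0.0457
turn [ 0.1 -0.1  0.3]
side [(0.81, array([229., 124.])), (0.2, array([330., 145.]))] [221. 113.]
top [(0.73, array([275., 178.])), (0.69, array([187., 192.]))] [176. 223.]
[0.4031 0.3432 0.3209] 0.04565371474939762 41.46780109265819 [ 0.3 -1.  -0.5]
```

>>> servo_tool([
  [0,-0.4,4,0,0,0,1],
  [0,0,4,0,0,0,1],
  [0,0,3.5,0,0,0,1],
  [0,0,2.6,0,0,0,1],
  [0,0,0,0,0,0,1],
])

```text
clock: 42.3
position: [0.4031, 0.3315, 0.1778]
ee_rot: [-0.004, -0.08, 0.997, -0.002]
contact_force: [0.2, -0.4, -1.1]
width: 0.0458
gripper_force: 41.5
```

>>> servo_tool([
  [0,0,0,0,0,0,1],
  [0,0,0,0,0,0,1],
  [-1.6,0,0,0,0,0,1],
  [-1.6,0,0,0,0,0,1],
  [-1.6,0,0,0,0,0,1],
])

```text
clock: 42.8
position: [0.4552, 0.3432, 0.1821]
ee_rot: [0.001, -0.081, 0.997, 0.0]
contact_force: [-0.4, -0.2, -2.0]
width: 0.0461
gripper_force: 41.5
```

```bash
python3 rk.py 2; python3 ey.py
```

```text
rel peg, rack frame: x -0.0349 y -0.0038 z 0.1821 F [-0.4 -0.2 -2. ] w 0.0461
turn [ 0.   0.1 -0. ]
side [(0.78, array([231., 127.])), (0.54, array([328., 197.])), (0.25, array([232., 150.]))] [241. 137.]
top [(0.63, array([444., 169.])), (0.26, array([297., 201.]))] [192. 206.]
[0.4552 0.3432 0.1821] 0.04614365183250145 41.49411287158728 [-0.4 -0.2 -2. ]
```

>>> servo_tool([
  [0,0.35,0,0,0,0,1],
  [-1.2,0,0,0,0,0,1],
  [-1.2,0,0,0,0,0,1],
  [-0.9,0,0,0,0,0,1],
  [0,0,0.6,0,0,0,1],
])

```text
clock: 43.5
position: [0.487, 0.3519, 0.1756]
ee_rot: [0.001, -0.081, 0.997, 0.0]
contact_force: [1.6, 0.3, -1.4]
width: 0.0461
gripper_force: 41.5
```

>>> servo_tool([
  [0,0,0.6,0,0,0,1],
  [0,0,0.5,0,0,0,1],
  [0,0,0,0,0,0,1],
  [0,0,0,0,0,0,1],
  [0,0,0,0,0,0,1],
])

```text
clock: 44.0
position: [0.4844, 0.3512, 0.1642]
ee_rot: [-0.0, -0.082, 0.997, -0.0]
contact_force: [0.0, 0.2, 0.2]
width: 0.0461
gripper_force: 41.6
```

```bash
python3 rk.py 2
```

```text
rel peg, rack frame: x -0.0048 y -0.0006 z 0.1642 F [0.  0.2 0.2] w 0.0461
turn [-0. -0. -0.]
```

Not yet resting on the peg; I'll lower a few mm more.

>>> servo_tool([
  [0,0,0.25,0,0,0,1],
  [0,0,0,0,0,0,1],
  [0,0,0.2,0,0,0,1],
  [0,0,0,0,0,0,1],
  [0,0,0,0,0,0,1],
])

```text
clock: 44.5
position: [0.485, 0.3516, 0.1632]
ee_rot: [0.002, -0.082, 0.997, 0.001]
contact_force: [-3.8, -2.9, 14.9]
width: 0.0462
gripper_force: 43.0
```

```bash
python3 rk.py 2; python3 ey.py
```

```text
rel peg, rack frame: x -0.0041 y -0.0004 z 0.1632 F [-3.8 -2.9 14.9] w 0.0462
turn [ 0.1  0.2 -0. ]
side [(0.81, array([232., 125.])), (0.62, array([326., 216.]))] [247. 136.]
top [(0.69, array([163., 204.])), (0.63, array([301., 200.])), (0.59, array([391., 109.])), (0.55, array([189., 195.]))] [190. 196.]
[0.485  0.3516 0.1632] 0.04622112427234941 42.96056220307946 [-3.8 -2.9 14.9]
```

>>> servo_tool([
  [0,0,-0.3,0,0,0,-0.35],
  [0,0,0,0,0,0,-0.35],
  [0,0,0,0,0,0,-0.35],
  [0,0,-2,0,0,0,-0.35],
  [0,0,-4,0,0,0,-0.35],
])

```text
clock: 45.2
position: [0.4825, 0.3501, 0.2192]
ee_rot: [-0.004, -0.082, 0.997, -0.002]
contact_force: [0.8, 1.4, -0.7]
width: 0.0579
gripper_force: 0.0
```

```bash
python3 ey.py; python3 -c "
from h import *
for n in('side','top'): print(proj(cal(n),[[.489,.3526,.171]]).round())"
```

```text
side [(0.77, array([232., 121.])), (0.69, array([228., 184.]))] [244. 124.]
top [(0.55, array([161., 204.])), (0.49, array([313., 187.]))] [185. 195.]
[0.4825 0.3501 0.2192] 0.05787541384554777 0.0 [ 0.8  1.4 -0.7]
[[247. 134.]]
[[189. 194.]]
```

>>> servo_tool([
  [0,0,-4.5,0,0,0,-0.4],
  [0,0,-4.2,0,0,0,-0.4],
  [0.56,-4.13,0,0,0,0,-0.65],
  [0.56,-4.13,0,0,0,0,-0.65],
  [0.56,-4.13,0,0,0,0,-0.65],
])

```text
clock: 45.9
position: [0.4875, 0.2251, 0.3081]
ee_rot: [-0.001, -0.082, 0.997, -0.0]
contact_force: [0.6, -0.3, -0.2]
width: 0.0704
gripper_force: 0.0
```

>>> servo_tool([
  [0.56,-4.13,0,0,0,0,-0.65],
  [0.56,-4.13,0,0,0,0,-0.65],
  [0.56,-4.13,0,0,0,0,-0.65],
  [0.56,-4.13,0,0,0,0,-0.65],
  [0.56,-4.13,0,0,0,0,-0.65],
])

```text
clock: 46.4
position: [0.4932, 0.0165, 0.308]
ee_rot: [-0.001, -0.082, 0.997, 0.0]
contact_force: [-0.1, -0.3, 0.7]
width: 0.0703
gripper_force: 0.0
```

>>> servo_tool([
  [0.56,-4.13,0,0,0,0,-0.65],
  [0,0,0,0,0,8,-0.65],
  [0,0,0,0,0,8,-0.65],
  [0,0,0,0,0,8,-0.65],
  [0,0,0,0,0,8,-0.65],
])

```text
clock: 46.9
position: [0.4946, -0.0237, 0.3078]
ee_rot: [-0.002, 0.199, 0.98, 0.0]
contact_force: [-0.6, -0.9, 1.1]
width: 0.0702
gripper_force: 0.0
```

>>> servo_tool([
  [0,0,0,0,0,8,-0.65],
  [0,0,0,0,0,8,-0.65],
  [0,0,0,0,0,8,-0.65],
  [0,0,0,0,0,8,-0.65],
  [0,0,0,0,0,8,-0.65],
])

```text
clock: 47.4
position: [0.4946, -0.0235, 0.3078]
ee_rot: [-0.002, 0.522, 0.853, -0.001]
contact_force: [-0.1, 0.9, -0.6]
width: 0.0707
gripper_force: 0.0
```

>>> servo_tool([
  [0,0,0,0,0,8,-0.65],
  [0,0,0,0,0,8,-0.65],
  [0,0,0,0,0,8,-0.65],
  [0,0,0,0,0,0,-0.65],
  [0,0,0,0,0,0,-0.65],
])

```text
clock: 47.9
position: [0.4949, -0.0235, 0.3085]
ee_rot: [-0.001, 0.685, 0.728, -0.001]
contact_force: [-0.2, -0.5, -0.6]
width: 0.0703
gripper_force: 0.0
```

```bash
python3 -c "
from h import *
delta((.4950,-.0235,.113),down(.061)); print(st()[0]['width'])"
```

```text
pos [ 0.4949 -0.0235  0.3085] shift cm [-1.000e-02  5.000e-02  1.955e+01]
turn [-0.1 -0.   0. ]
0.07033585052062445
```

>>> servo_tool([
  [0,0,5,0,0,0,-0.65],
  [0,0,5,0,0,0,-0.65],
  [0,0,4,0,0,0,-0.65],
  [0,0,3,0,0,0,-0.65],
  [0,0,2.5,0,0,0,-0.65],
])

```text
clock: 48.4
position: [0.494, -0.0233, 0.1123]
ee_rot: [-0.001, 0.685, 0.728, -0.001]
contact_force: [0.6, 0.3, -0.5]
width: 0.0706
gripper_force: 0.0
```

>>> servo_tool([
  [0,0,0,0,0,0,-0.65],
  [0,0,0,0,0,0,-0.65],
  [0,0,0,0,0,0,-0.3],
  [0,0,0,0,0,0,-0.2],
  [0,0,0,0,0,0,-0.1],
])

```text
clock: 48.9
position: [0.4963, -0.0238, 0.1163]
ee_rot: [0.001, 0.686, 0.728, 0.001]
contact_force: [-1.9, -1.3, 3.7]
width: 0.0472
gripper_force: 13.7
```

>>> servo_tool([
  [0,0,0,0,0,0,0],
  [0,0,0,0,0,0,0.1],
  [0,0,0,0,0,0,0.1],
  [0,0,0,0,0,0,0.1],
  [0,0,0,0,0,0,0.1],
])

```text
clock: 49.4
position: [0.4963, -0.0238, 0.1166]
ee_rot: [0.001, 0.686, 0.728, 0.001]
contact_force: [-2.0, 0.8, 6.6]
width: 0.046
gripper_force: 39.8
```

```bash
python3 cf.py; python3 - <<'E'
from h import *
print(st()[0]['width'],st()[0]['gripper_force'])
for n in('side','top'):
  optics.get_image(n)
  for d in finder.silhouettes('scoop1',n): print(n,round(d['p'],2),np.round(d['box']))
  print('expect mid scoops',proj(cal(n),[[.4768,.4266,.12],[.489,.3526,.12]]).round().tolist())
E
```

```text
carton frame -0.0435 -0.0457 0.1166 F [-2.   0.8  6.6] yaw 0.059
0.04599189171565046 39.84942594281165
side 0.7 [250. 147.  21.  35.]
expect mid scoops [[234.0, 137.0], [250.0, 144.0]]
top 0.79 [169. 204.  31.  20.]
top 0.55 [195. 200.  28.  13.]
expect mid scoops [[168.0, 201.0], [194.0, 196.0]]
```

Both scoops hang on pegs 1 and 2 and the third is gripped. Carrying it to peg 3.

>>> servo_tool([
  [0,0,-2,0,0,0,1],
  [0,0,-4,0,0,0,1],
  [0,0,-5,0,0,0,1],
  [0,0,-5,0,0,0,1],
  [0,0,-4.5,0,0,0,1],
])

```text
clock: 50.1
position: [0.4953, -0.0235, 0.3228]
ee_rot: [0.001, 0.686, 0.728, 0.001]
contact_force: [1.2, -0.3, -1.1]
width: 0.046
gripper_force: 41.2
```

>>> servo_tool([
  [0,0,0,0,0,-8,1],
  [0,0,0,0,0,-8,1],
  [0,0,0,0,0,-8,1],
  [0,0,0,0,0,-8,1],
  [0,0,0,0,0,-8,1],
])

```text
clock: 50.6
position: [0.4952, -0.0236, 0.3202]
ee_rot: [0.0, 0.393, 0.919, 0.0]
contact_force: [0.2, -0.1, -0.1]
width: 0.0454
gripper_force: 41.3
```

>>> servo_tool([
  [0,0,0,0,0,-8,1],
  [0,0,0,0,0,-8,1],
  [0,0,0,0,0,-8,1],
  [0,0,0,0,0,-8,1],
  [0,0,0,0,0,-8,1],
])

```text
clock: 51.1
position: [0.4952, -0.0236, 0.3201]
ee_rot: [0.0, 0.055, 0.998, 0.0]
contact_force: [-0.6, 0.0, -0.1]
width: 0.0455
gripper_force: 41.3
```

>>> servo_tool([
  [0,0,0,0,0,-8,1],
  [0,0,0,0,0,-8,1],
  [3.1,0,0,0,0,0,1],
  [0,4.25,0,0,0,0,1],
  [0,4.25,0,0,0,0,1],
])

```text
clock: 51.6
position: [0.4505, 0.055, 0.3202]
ee_rot: [0.001, -0.079, 0.997, 0.0]
contact_force: [1.6, 0.5, -0.3]
width: 0.0456
gripper_force: 41.3
```

>>> servo_tool([
  [0,4.25,0,0,0,0,1],
  [0,4.25,0,0,0,0,1],
  [0,4.25,0,0,0,0,1],
  [0,4.25,0,0,0,0,1],
  [0,4.25,0,0,0,0,1],
])

```text
clock: 52.1
position: [0.4157, 0.2665, 0.3203]
ee_rot: [0.001, -0.082, 0.997, 0.0]
contact_force: [0.4, 0.6, -0.7]
width: 0.0455
gripper_force: 41.3
```

>>> servo_tool([
  [0,0,4,0,0,0,1],
  [0,0,4,0,0,0,1],
  [0,0,3,0,0,0,1],
  [0,0,2.8,0,0,0,1],
  [0,0,0,0,0,0,1],
])

```text
clock: 52.6
position: [0.4134, 0.2637, 0.1785]
ee_rot: [-0.004, -0.082, 0.997, -0.001]
contact_force: [0.0, -0.1, -0.2]
width: 0.0453
gripper_force: 41.4
```

>>> servo_tool([
  [0,0,0,0,0,0,1],
  [0,0,0,0,0,0,1],
  [0,0,0,0,0,0,1],
  [-1,0,0,0,0,0,1],
  [0,0,0,0,0,0,1],
])

```text
clock: 53.1
position: [0.4286, 0.2671, 0.1827]
ee_rot: [0.002, -0.081, 0.997, 0.001]
contact_force: [0.1, -0.1, -1.0]
width: 0.0459
gripper_force: 41.4
```

```bash
python3 rk.py 3; python3 ey.py
```

```text
rel peg, rack frame: x -0.0736 y 0.0005 z 0.1827 F [ 0.1 -0.1 -1. ] w 0.0459
turn [ 0.   0.2 -0. ]
side [(0.66, array([230., 123.]))] [250. 152.]
top [(0.53, array([161., 199.]))] [220. 215.]
[0.4286 0.2671 0.1827] 0.04586701025101032 41.4430948899826 [ 0.1 -0.1 -1. ]
```

>>> servo_tool([
  [-1.5,0,0,0,0,0,1],
  [-1.5,0,0,0,0,0,1],
  [-1.5,0,0,0,0,0,1],
  [-1.3,0,0,0,0,0,1],
  [-1.2,0,0,0,0,0,1],
])

```text
clock: 53.8
position: [0.497, 0.2781, 0.1815]
ee_rot: [-0.0, -0.081, 0.997, 0.0]
contact_force: [-0.5, -0.4, -1.9]
width: 0.0453
gripper_force: 41.4
```

>>> servo_tool([
  [0,0,0,0,0,0,1],
  [0,0,0.6,0,0,0,1],
  [0,0,0.5,0,0,0,1],
  [0,0,0.5,0,0,0,1],
  [0,0,0,0,0,0,1],
])

```text
clock: 54.3
position: [0.4948, 0.2778, 0.1678]
ee_rot: [0.001, -0.082, 0.997, 0.0]
contact_force: [-2.5, -1.9, 10.8]
width: 0.0458
gripper_force: 42.7
```

>>> servo_tool([
  [0,0,0,0,0,0,1],
  [0,0,0.2,0,0,0,1],
  [0,0,0,0,0,0,1],
  [0,0,0,0,0,0,1],
  [0,0,0,0,0,0,1],
])

```text
clock: 54.8
position: [0.4952, 0.2779, 0.1675]
ee_rot: [0.002, -0.082, 0.997, 0.0]
contact_force: [-2.9, -2.9, 16.5]
width: 0.0457
gripper_force: 43.4
```

```bash
python3 rk.py 3
```

```text
rel peg, rack frame: x -0.0061 y 0.0003 z 0.1675 F [-2.9 -2.9 16.5] w 0.0457
turn [0.  0.2 0. ]
```

>>> servo_tool([
  [0,0,-0.3,0,0,0,-0.35],
  [0,0,0,0,0,0,-0.35],
  [0,0,0,0,0,0,-0.35],
  [0,0,-2,0,0,0,-0.35],
  [0,0,-4,0,0,0,-0.35],
])

```text
clock: 55.3
position: [0.4928, 0.2769, 0.2233]
ee_rot: [-0.004, -0.082, 0.997, -0.001]
contact_force: [0.1, -0.3, 1.3]
width: 0.0579
gripper_force: 0.0
```

>>> servo_tool([
  [0,0,-4.5,0,0,0,-0.4],
  [0,0,-4,0,0,0,-0.5],
  [1,-4.2,0,0,0,0,-0.5],
  [1,-4.2,0,0,0,0,-0.5],
  [1,-4.2,0,0,0,0,-0.5],
])

```text
clock: 55.8
position: [0.4858, 0.1477, 0.3113]
ee_rot: [-0.0, -0.082, 0.997, -0.0]
contact_force: [-0.0, -0.3, 0.5]
width: 0.0644
gripper_force: 0.0
```

>>> servo_tool([
  [1,-4.2,0,0,0,0,-0.5],
  [1,-4.2,0,0,0,0,-0.5],
  [0,0,0,0,0,7.87,-0.5],
  [0,0,0,0,0,7.87,-0.5],
  [0,0,0,0,0,7.87,-0.5],
])

```text
clock: 56.3
position: [0.4799, 0.0619, 0.311]
ee_rot: [-0.001, 0.128, 0.992, 0.0]
contact_force: [0.7, 0.2, -0.4]
width: 0.0642
gripper_force: 0.0
```

>>> servo_tool([
  [0,0,0,0,0,7.87,-0.5],
  [0,0,0,0,0,7.87,-0.5],
  [0,0,0,0,0,7.87,-0.5],
  [0,0,0,0,0,7.87,-0.5],
  [0,0,0,0,0,7.87,-0.5],
])

```text
clock: 56.8
position: [0.4799, 0.0626, 0.3109]
ee_rot: [-0.001, 0.453, 0.891, -0.0]
contact_force: [-0.5, 0.1, 0.7]
width: 0.0641
gripper_force: 0.0
```

>>> servo_tool([
  [0,0,0,0,0,7.87,-0.5],
  [0,0,0,0,0,7.87,-0.5],
  [0,0,0,0,0,7.87,-0.5],
  [0,0,0,0,0,0,-0.5],
  [0,0,0,0,0,0,-0.5],
])

```text
clock: 57.3
position: [0.48, 0.0626, 0.3112]
ee_rot: [-0.0, 0.623, 0.782, -0.0]
contact_force: [0.0, -0.9, 0.4]
width: 0.0642
gripper_force: 0.0
```

```bash
python3 - <<'E'
from h import *
delta((.480,.0631,.104),down(.223)); print(st()[0]['width'])
for n in('side','top'):
  optics.get_image(n)
  for d in finder.silhouettes('scoop1',n): print(n,round(d['p'],2),np.round(d['box']))
  print('eye',[(round(d['p'],2),np.round(d['at'])) for d in finder.tip_of('scoop1_eye',n)])
  print('expect mid scoops',proj(cal(n),[[.4768,.4266,.12],[.489,.3526,.12],[.5013,.2786,.12]]).round().tolist())
optics.get_image('wrist'); print([(round(d['p'],2),np.round(d['at'])) for d in finder.tip_of('block1','wrist')],proj(cal('wrist'),[.479,.0631,.0675]))
optics.get_image('top')
for l in("block2","basket"):
    for d in finder.silhouettes(l,"top"):
        m=d["region"].astype(np.uint8); c=max(cv2.findContours(m,0,2)[0],key=cv2.contourArea)
        r=cv2.minAreaRect(c); C=cal("top"); z=.04 if l=="block2" else .11
        q=[onz(C,v,z) for v in cv2.boxPoints(r)]; print(l,round(d["p"],2),np.round(r[0]),np.round(np.mean(q,0),3),"corners",np.round(q,3)[:,:2].tolist())
E
```

```text
pos [0.48   0.0626 0.3112] shift cm [ 0.04  0.03 20.72]
turn [-0.1 -0.   0.2]
0.0641867157668094
side 0.86 [251. 145.  22.  35.]
side 0.62 [234. 138.  22.  37.]
side 0.6 [264. 152.  18.  32.]
eye [(0.78, array([231., 124.])), (0.17, array([254., 159.]))]
expect mid scoops [[234.0, 137.0], [250.0, 144.0], [266.0, 152.0]]
top 0.79 [224. 196.  24.  19.]
top 0.77 [169. 205.  35.  21.]
top 0.63 [195. 200.  31.  17.]
top 0.24 [310. 174. 141.  94.]
eye [(0.54, array([162., 202.]))]
expect mid scoops [[168.0, 201.0], [194.0, 196.0], [221.0, 191.0]]
[(0.55, array([239.,  57.]))] [[320.93643421 168.90313882]]
block2 0.94 [270. 255.] [0.317 0.153 0.04 ] corners [[0.306, 0.187], [0.346, 0.175], [0.328, 0.119], [0.289, 0.131]]
block2 0.79 [164. 268.] [0.29  0.459 0.04 ] corners [[0.298, 0.529], [0.341, 0.509], [0.281, 0.39], [0.239, 0.41]]
block2 0.71 [426. 229.] [ 0.382 -0.314  0.04 ] corners [[0.328, -0.27], [0.452, -0.311], [0.437, -0.359], [0.313, -0.317]]
block2 0.68 [216. 308.] [0.17  0.309 0.04 ] corners [[0.166, 0.376], [0.21, 0.365], [0.175, 0.241], [0.131, 0.253]]
basket 0.68 [453. 165.] [ 0.562 -0.384  0.11 ] corners [[0.672, -0.278], [0.666, -0.503], [0.451, -0.489], [0.457, -0.267]]
basket 0.2 [222. 196.] [0.488 0.277 0.11 ] corners [[0.506, 0.318], [0.513, 0.24], [0.469, 0.236], [0.463, 0.313]]
```

All three scoops hang on their pegs. Block3 has been nudged to (426,229). Now block1.

>>> servo_tool([
  [0,0,5,0,0,0,-0.5],
  [0,0,5,0,0,0,-0.5],
  [0,0,5,0,0,0,-0.5],
  [0,0,3.5,0,0,0,-0.5],
  [0,0,2.2,0,0,0,-0.5],
])

```text
clock: 58.35
position: [0.4781, 0.0626, 0.1019]
ee_rot: [-0.002, 0.624, 0.781, -0.001]
contact_force: [-0.1, -0.3, 0.4]
width: 0.064
gripper_force: 0.0
```

>>> servo_tool([
  [0,0,0,0,0,0,-0.5],
  [0,0,0,0,0,0,-0.5],
  [0,0,0,0,0,0,0.3],
  [0,0,0,0,0,0,0.3],
  [0,0,0,0,0,0,0.3],
])

```text
clock: 58.85
position: [0.4816, 0.0625, 0.1067]
ee_rot: [0.002, 0.624, 0.781, 0.001]
contact_force: [-0.8, 0.5, 5.7]
width: 0.0383
gripper_force: 40.1
```

>>> servo_tool([
  [0,0,0,0,0,0,0.5],
  [0,0,-2,0,0,0,0.5],
  [0,0,-4,0,0,0,0.5],
  [0,0,-5,0,0,0,0.5],
  [0,0,-5,0,0,0,0.5],
])

```text
clock: 59.35
position: [0.4797, 0.0626, 0.2669]
ee_rot: [0.0, 0.624, 0.781, 0.0]
contact_force: [0.2, -0.5, -0.2]
width: 0.0381
gripper_force: 40.5
```

>>> servo_tool([
  [0,0,-5,0,0,0,0.5],
  [0,0,0,0,0,7.55,0.5],
  [0,0,0,0,0,7.55,0.5],
  [0,0,0,0,0,0,0.5],
  [0,0,0,0,0,0,0.5],
])

```text
clock: 59.85
position: [0.4799, 0.0626, 0.3149]
ee_rot: [0.0, 0.72, 0.694, 0.0]
contact_force: [-0.6, -0.3, 0.1]
width: 0.038
gripper_force: 40.5
```

```bash
python3 - <<'E'
from h import *
delta((.606,-.454,.30),down(-.04)); s=st()[0]; print(s['width'],s['gripper_force'])
E
```

```text
pos [0.4799 0.0626 0.3149] shift cm [-51.15  14.55   1.48]
turn [ 0.  -0.   0.1]
0.03802584319330373 40.49424375873059
```

>>> servo_tool([
  [-3.94,1.12,0,0,0,0,0.5],
  [-3.94,1.12,0,0,0,0,0.5],
  [-3.94,1.12,0,0,0,0,0.5],
  [-3.94,1.12,0,0,0,0,0.5],
  [-3.94,1.12,0,0,0,0,0.5],
])

```text
clock: 60.35
position: [0.5282, -0.138, 0.3144]
ee_rot: [-0.0, 0.72, 0.694, 0.0]
contact_force: [0.3, 0.2, -0.7]
width: 0.0384
gripper_force: 40.5
```

>>> servo_tool([
  [-3.94,1.12,0,0,0,0,0.5],
  [-3.94,1.12,0,0,0,0,0.5],
  [-3.94,1.12,0,0,0,0,0.5],
  [-3.94,1.12,0,0,0,0,0.5],
  [-3.94,1.12,0,0,0,0,0.5],
])

```text
clock: 60.85
position: [0.5762, -0.3372, 0.3141]
ee_rot: [-0.001, 0.72, 0.693, 0.0]
contact_force: [0.1, -1.0, 0.3]
width: 0.0381
gripper_force: 40.5
```

>>> servo_tool([
  [-3.94,1.12,0,0,0,0,0.5],
  [-3.94,1.12,0,0,0,0,0.5],
  [-3.94,1.12,0,0,0,0,0.5],
  [0,0,0,0,0,0,0.5],
  [0,0,0,0,0,0,0.5],
])

```text
clock: 61.35
position: [0.6047, -0.456, 0.3124]
ee_rot: [-0.002, 0.721, 0.693, 0.0]
contact_force: [-0.1, 0.0, -1.2]
width: 0.0384
gripper_force: 40.6
```

```bash
python3 - <<'E'
from h import *
delta((.606,-.454,.11),down(-.04)); s=st()[0]; print(s['width'],s['gripper_force'])
for n in("top","side"):
    optics.get_image(n); 
    for d in finder.silhouettes("basket",n)[:2]: print(n,d["p"],np.round(d["box"]))
    print(proj(cal(n),[[.563,-.388,.0],[.606,-.454,.11]]).round(),[(round(d['p'],2),np.round(d['at'])) for d in finder.tip_of('basket',n)])
E
```

```text
pos [ 0.6047 -0.456   0.3124] shift cm [ 0.15  0.17 20.25]
turn [-0.1 -0.1 -0. ]
0.0384358414626357 40.55411707609892
top 0.82 [448. 165.  61.  72.]
[[444. 170.]
 [476. 149.]] [(0.81, array([446., 168.]))]
side 0.94 [438. 259.  97.  97.]
side 0.53 [288. 164.  36.  45.]
[[428. 266.]
 [463. 252.]] [(0.8, array([431., 269.])), (0.67, array([376., 291.]))]
```

>>> servo_tool([
  [0,0,5,0,0,0,0.5],
  [0,0,5,0,0,0,0.5],
  [0,0,5,0,0,0,0.5],
  [0,0,3,0,0,0,0.5],
  [0,0,2.2,0,0,0,0.5],
])

```text
clock: 62.15
position: [0.6038, -0.4531, 0.11]
ee_rot: [-0.002, 0.721, 0.693, -0.0]
contact_force: [0.3, 0.2, -0.4]
width: 0.0381
gripper_force: 40.6
```

>>> servo_tool([
  [0,0,0,0,0,0,0.5],
  [0,0,0,0,0,0,-0.2],
  [0,0,0,0,0,0,-0.2],
  [0,0,0,0,0,0,-0.2],
  [0,0,-2,0,0,0,-0.2],
])

```text
clock: 62.65
position: [0.604, -0.4542, 0.1315]
ee_rot: [-0.002, 0.721, 0.693, -0.0]
contact_force: [0.3, 0.6, -0.3]
width: 0.0512
gripper_force: 0.0
```

>>> servo_tool([
  [0,0,-4,0,0,0,-0.2],
  [0,0,-5,0,0,0,-0.2],
  [0,0,-4,0,0,0,-0.4],
  [0,0,-4,0,0,0,-0.5],
  [4,-4,0,0,0,0,-0.5],
])

```text
clock: 63.15
position: [0.5788, -0.4269, 0.3111]
ee_rot: [0.013, 0.722, 0.692, 0.001]
contact_force: [-0.1, 0.2, -0.6]
width: 0.0637
gripper_force: 0.0
```

>>> servo_tool([
  [3,-4,0,0,0,0,-0.5],
  [3,-4,0,0,0,0,-0.5],
  [3,-4,0,0,0,0,-0.5],
  [3,-4,0,0,0,0,-0.5],
  [0,0,0,0,0,0,-0.5],
])

```text
clock: 63.65
position: [0.4106, -0.2868, 0.3045]
ee_rot: [-0.001, 0.721, 0.693, -0.0]
contact_force: [0.6, -0.7, 0.9]
width: 0.0639
gripper_force: 0.0
```

```bash
cat > bk.py <<'E'
from h import *
im=optics.get_image("top"); C=cal("top"); hsv=cv2.cvtColor(im,cv2.COLOR_RGB2HSV)
for l in("block2","basket"):
    for d in finder.silhouettes(l,"top"):
        m=d["region"]; c=max(cv2.findContours(m.astype(np.uint8),0,2)[0],key=cv2.contourArea)
        r=cv2.minAreaRect(c); z=.04 if l=="block2" else .11; q=np.array([onz(C,v,z) for v in cv2.boxPoints(r)])
        e=[q[1]-q[0],q[2]-q[1]]; e=max(e,key=np.linalg.norm)
        print(l,round(d["p"],2),np.round(r[0]),"world",q.mean(0).round(3)[:2],"long ang",np.arctan2(e[1],e[0]).round(3),"len",[np.linalg.norm(q[1]-q[0]).round(3),np.linalg.norm(q[2]-q[1]).round(3)],"hsv",np.median(hsv[m],0))
print(st()[1])
E
python3 bk.py
```

```text
block2 0.9 [164. 269.] world [0.288 0.459] long ang -2.06 len [np.float64(0.049), np.float64(0.134)] hsv [145. 125. 156.]
block2 0.88 [425. 219.] world [ 0.411 -0.311] long ang -0.716 len [np.float64(0.082), np.float64(0.034)] hsv [ 15. 134. 116.]
block2 0.81 [210. 245.] world [0.353 0.326] long ang -3.003 len [np.float64(0.048), np.float64(0.128)] hsv [ 15. 135. 194.]
block2 0.66 [258. 252.] world [0.327 0.188] long ang -1.844 len [np.float64(0.045), np.float64(0.13)] hsv [11. 70. 63.]
block2 0.6 [472. 153.] world [ 0.608 -0.463] long ang -1.599 len [np.float64(0.082), np.float64(0.062)] hsv [ 14.  135.  116.5]
basket 0.79 [426. 139.] world [ 0.638 -0.311] long ang -0.781 len [np.float64(0.129), np.float64(0.055)] hsv [ 15.  50. 150.]
[ 0.41673284 -0.29266156  0.3045304 ]
```

```bash
cat > wb.py <<'E'
from h import *
im=optics.get_image("wrist"); C=cal("wrist"); hsv=cv2.cvtColor(im,cv2.COLOR_RGB2HSV)
for d in finder.silhouettes("block2","wrist"):
    m=d["region"]; c=max(cv2.findContours(m.astype(np.uint8),0,2)[0],key=cv2.contourArea)
    r=cv2.minAreaRect(c); q=np.array([onz(C,v,.035) for v in cv2.boxPoints(r)]); e=max([q[1]-q[0],q[2]-q[1]],key=np.linalg.norm)
    print(round(d["p"],2),np.round(r[0]),"world",q.mean(0).round(4)[:2],"ang",np.arctan2(e[1],e[0]).round(3),"len",[np.linalg.norm(q[1]-q[0]).round(3),np.linalg.norm(q[2]-q[1]).round(3)],"hsv",np.median(hsv[m],0))
E
python3 wb.py; python3 -c "
from h import *
delta((.384,-.316,.3),down(-.32+1.5708)); delta((.384,-.316,.3),down(-.32-1.5708));print(st()[0]['qpos'])"
```

```text
0.93 [299. 181.] world [ 0.3821 -0.3151] ang -0.345 len [np.float64(0.047), np.float64(0.124)] hsv [ 16. 133. 134.]
0.91 [442. 266.] world [ 0.6209 -0.4773] ang -0.8 len [np.float64(0.061), np.float64(0.142)] hsv [ 16. 129. 125.]
pos [ 0.4173 -0.2933  0.3035] shift cm [-2.41 -3.24  0.35]
turn [  0.    0.2 -74. ]
pos [ 0.4173 -0.2933  0.3035] shift cm [-2.41 -3.24  0.35]
turn [  0.2  -0.  106. ]
[-7.49116243e-01  1.35987525e-01  1.46731574e+00  1.19947087e-04
  1.53563129e+00 -7.08592072e-01]
```

Block3 is found at (0.382,-0.315). Picking it.

>>> servo_tool([
  [-2.3,-3.4,0,0,0,0,-0.5],
  [0,0,0,0,0,-8.2,-0.5],
  [0,0,0,0,0,-8.2,-0.5],
  [0,0,0,0,0,-8.2,-0.5],
  [0,0,0,0,0,-8.2,-0.5],
])

```text
clock: 64.4
position: [0.3823, -0.3151, 0.3025]
ee_rot: [0.0, 0.494, 0.869, 0.0]
contact_force: [0.6, -0.1, -1.1]
width: 0.0641
gripper_force: 0.0
```

>>> servo_tool([
  [0,0,0,0,0,-8.2,-0.5],
  [0,0,0,0,0,-8.2,-0.5],
  [0,0,0,0,0,-8.2,-0.5],
  [0,0,0,0,0,-8.2,-0.5],
  [0,0,0,0,0,-8.2,-0.5],
])

```text
clock: 64.9
position: [0.3824, -0.315, 0.3024]
ee_rot: [-0.0, 0.158, 0.987, 0.0]
contact_force: [0.2, -0.5, -0.3]
width: 0.0637
gripper_force: 0.0
```

>>> servo_tool([
  [0,0,5,0,0,0,-0.5],
  [0,0,5,0,0,0,-0.5],
  [0,0,5,0,0,0,-0.5],
  [0,0,5,0,0,0,-0.5],
  [0,0,0,0,0,0,-0.5],
])

```text
clock: 65.4
position: [0.378, -0.3103, 0.0966]
ee_rot: [-0.006, 0.161, 0.987, 0.005]
contact_force: [-0.8, 1.2, 0.6]
width: 0.0642
gripper_force: 0.0
```

```bash
python3 -c "
from h import *
delta((.382,-.315,.018),down(-.33+1.5708));print(st()[0]['width'])"; python3 wb.py
```

```text
pos [ 0.378  -0.3103  0.0966] shift cm [-0.63 -0.38  7.85]
turn [ 0.4 -0.8  0.4]
0.06422768314847689
0.85 [316. 210.] world [ 0.3849 -0.3211] ang -0.305 len [np.float64(0.04), np.float64(0.132)] hsv [ 17. 117. 192.]
```

>>> servo_tool([
  [0,0,4,0,0,0,-0.5],
  [0,0,2.5,0,0,0,-0.5],
  [0,0,1.7,0,0,0,-0.5],
  [0,0,0,0,0,0,-0.5],
  [0,0,0,0,0,0,0.3],
])

```text
clock: 66.0
position: [0.3832, -0.3159, 0.023]
ee_rot: [0.002, 0.161, 0.987, -0.002]
contact_force: [1.2, -0.3, 0.5]
width: 0.0503
gripper_force: 0.0
```

>>> servo_tool([
  [0,0,0,0,0,0,0.3],
  [0,0,0,0,0,0,0.5],
  [0,0,0,0,0,0,0.5],
  [0,0,0,0,0,0,0.5],
  [0,0,-2,0,0,0,0.5],
])

```text
clock: 66.5
position: [0.3798, -0.3121, 0.0394]
ee_rot: [-0.002, 0.161, 0.987, 0.002]
contact_force: [-0.8, 0.6, 0.7]
width: 0.0214
gripper_force: 0.0
```

>>> servo_tool([
  [0,0,-5,0,0,0,0.5],
  [0,0,-5,0,0,0,0.5],
  [0,0,-5,0,0,0,0.5],
  [0,0,-4,0,0,0,0.5],
  [0,0,0,0,0,-8.3,0.5],
])

```text
clock: 67.0
position: [0.3837, -0.3163, 0.2373]
ee_rot: [0.005, 0.087, 0.996, -0.004]
contact_force: [0.1, -0.9, -0.5]
width: 0.0209
gripper_force: 0.0
```

>>> servo_tool([
  [0,0,0,0,0,-8.3,0.5],
  [0,0,0,0,0,0,0.5],
  [0,0,0,0,0,0,0.5],
  [0,0,0,0,0,0,0.5],
  [0,0,0,0,0,0,0.5],
])

```text
clock: 67.5
position: [0.381, -0.3135, 0.2303]
ee_rot: [-0.0, 0.017, 1.0, 0.0]
contact_force: [-0.1, 0.5, 0.2]
width: 0.0212
gripper_force: 0.0
```

```bash
python3 -c "
from h import *
delta((.555,-.337,.24),down(1.53));print(st()[0]['width'],st()[0]['gripper_force'])"; python3 bk.py
```

```text
pos [ 0.381  -0.3135  0.2303] shift cm [-17.47  -1.75  -0.98]
turn [ 0.  -0.   0.3]
0.021210886277096476 0.0
block2 0.92 [426. 229.] world [ 0.381 -0.314] long ang -0.334 len [np.float64(0.128), np.float64(0.049)] hsv [ 15. 134. 117.]
block2 0.79 [210. 245.] world [0.353 0.326] long ang -2.992 len [np.float64(0.049), np.float64(0.13)] hsv [ 15.  135.5 193. ]
block2 0.68 [164. 269.] world [0.288 0.46 ] long ang -2.016 len [np.float64(0.048), np.float64(0.136)] hsv [145. 126. 156.]
block2 0.65 [258. 253.] world [0.326 0.187] long ang -1.826 len [np.float64(0.041), np.float64(0.126)] hsv [11. 69. 62.]
block2 0.6 [472. 154.] world [ 0.606 -0.463] long ang -1.599 len [np.float64(0.082), np.float64(0.065)] hsv [ 14. 136. 119.]
block2 0.59 [216. 308.] world [0.171 0.309] long ang -1.854 len [np.float64(0.046), np.float64(0.129)] hsv [ 28. 173. 228.]
block2 0.35 [310. 176.] world [0.551 0.027] long ang -1.468 len [np.float64(0.401), np.float64(0.262)] hsv [ 15. 135. 179.]
basket 0.62 [451. 165.] world [ 0.561 -0.377] long ang -1.65 len [np.float64(0.216), np.float64(0.218)] hsv [ 14.  63. 148.]
[ 0.38106777 -0.31355685  0.23049752]
```

The grip missed: block3 is still at (0.381,-0.314), so the tips were too high. Going lower.

>>> servo_tool([
  [0,0,0,0,0,8.3,-0.5],
  [0,0,0,0,0,8.3,-0.5],
  [0,0,5,0,0,0,-0.5],
  [0,0,5,0,0,0,-0.5],
  [0,0,5,0,0,0,-0.5],
])

```text
clock: 68.15
position: [0.3815, -0.314, 0.0797]
ee_rot: [0.001, 0.161, 0.987, -0.001]
contact_force: [0.9, -0.5, -0.9]
width: 0.064
gripper_force: 0.0
```

>>> servo_tool([
  [0,0,3,0,0,0,-0.5],
  [0,0,2,0,0,0,-0.5],
  [0,0,1.5,0,0,0,-0.5],
  [0,0,0,0,0,0,-0.5],
  [0,0,0,0,0,0,-0.5],
])

```text
clock: 68.65
position: [0.3813, -0.3138, 0.0158]
ee_rot: [-0.0, 0.161, 0.987, 0.0]
contact_force: [0.4, -0.6, 0.4]
width: 0.0641
gripper_force: 0.0
```

```bash
python3 -c "
from h import *
delta((.3815,-.3145,.010),down(-.333+1.5708));s=st()[0];print(s['width'],s['contact_force'])
im=optics.get_image('side'); cv2.imwrite('pics/s5.png',cv2.resize(im[230:360,300:480,::-1],None,fx=4,fy=4,interpolation=2))"
```

```text
pos [ 0.3813 -0.3138  0.0158] shift cm [-0.04 -0.06  0.58]
turn [ 0.  -0.   0.6]
0.06414026036585736 [ 0.39257984 -0.57117204  0.37585754]
```

View pics/s5.png

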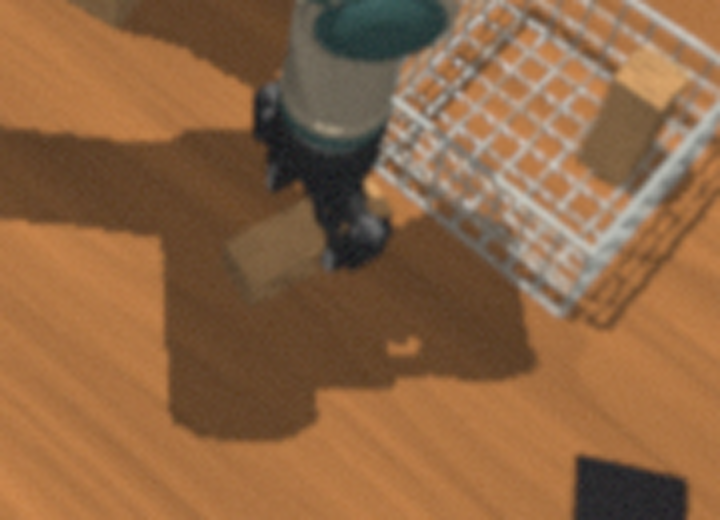

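The side view shows block1 standing in the basket (crop (635,115)) and the fingers straddling block3 (crop (340,240)). Lowering a touch more and closing.

>>> servo_tool([
  [0,0,0.6,0,0,0,-0.5],
  [0,0,0,0,0,0,-0.5],
  [0,0,0,0,0,0,0.5],
  [0,0,0,0,0,0,0.5],
  [0,0,0,0,0,0,0.5],
])

```text
clock: 69.2
position: [0.3815, -0.3139, 0.0103]
ee_rot: [0.0, 0.161, 0.987, -0.0]
contact_force: [0.3, 0.3, 3.8]
width: 0.0386
gripper_force: 40.9
```

```bash
python3 -c "
from h import *
s=st()[0];print(s['position'],s['width'],s['contact_force'],s['gripper_force'])"
```

```text
[ 0.38146741 -0.31394922  0.01028467] 0.038619145130848784 [0.31175458 0.32004752 3.78063219] 40.89695155620575
```

>>> servo_tool([
  [0,0,-4,0,0,0,0.5],
  [0,0,-5,0,0,0,0.5],
  [0,0,-5,0,0,0,0.5],
  [0,0,-5,0,0,0,0.5],
  [0,0,-3,0,0,-8.3,0.5],
])

```text
clock: 69.7
position: [0.382, -0.3145, 0.234]
ee_rot: [0.002, 0.087, 0.996, -0.002]
contact_force: [0.3, -0.6, -1.1]
width: 0.0387
gripper_force: 40.8
```

>>> servo_tool([
  [0,0,0,0,0,-8.3,0.5],
  [-4.36,-0.4,0,0,0,0,0.5],
  [-4.36,-0.4,0,0,0,0,0.5],
  [-4.36,-0.4,0,0,0,0,0.5],
  [-4.36,-0.4,0,0,0,0,0.5],
])

```text
clock: 70.2
position: [0.5562, -0.3354, 0.2296]
ee_rot: [-0.0, 0.017, 1.0, 0.0]
contact_force: [-0.3, 0.3, 0.4]
width: 0.0389
gripper_force: 40.7
```

>>> servo_tool([
  [0,0,0,0,0,0,0.5],
  [0,0,0,0,0,0,0.5],
  [0,0,0,0,0,0,0.5],
  [0,0,0,0,0,0,0.5],
  [0,0,0,0,0,0,0.5],
])

```text
clock: 70.7
position: [0.5538, -0.3354, 0.2304]
ee_rot: [0.0, 0.017, 1.0, -0.0]
contact_force: [-0.4, 0.3, -0.5]
width: 0.0388
gripper_force: 40.8
```

```bash
python3 -c "
from h import *
delta((.555,-.337,.05),down(1.53));s=st()[0];print(s['width'],s['gripper_force'])
for n in('top','side'):
  optics.get_image(n);print([(round(d['p'],2),np.round(d['at'])) for d in finder.tip_of('basket',n)],proj(cal(n),[.565,-.392,0]).round())"
```

```text
pos [ 0.5538 -0.3354  0.2304] shift cm [-0.11 -0.15 18.04]
turn [-0.   0.   0.4]
0.03876457654206384 40.75294733047485
[] [[445. 170.]]
[(0.56, array([432., 268.]))] [[430. 267.]]
```

>>> servo_tool([
  [0,-0.6,4,0,0,0,0.5],
  [0,0,4,0,0,0,0.5],
  [0,0,4,0,0,0,0.5],
  [0,0,3.5,0,0,0,0.5],
  [0,0,2.5,0,0,0,0.5],
])

```text
clock: 71.4
position: [0.5534, -0.3406, 0.0472]
ee_rot: [-0.001, 0.017, 1.0, 0.001]
contact_force: [0.8, -0.8, 1.4]
width: 0.0388
gripper_force: 41.7
```

>>> servo_tool([
  [0,0,0,0,0,0,0.5],
  [0,0,0,0,0,0,-0.15],
  [0,0,0,0,0,0,-0.15],
  [0,0,0,0,0,0,-0.15],
  [0,0,-3,0,0,0,-0.15],
])

```text
clock: 71.9
position: [0.552, -0.3394, 0.0763]
ee_rot: [-0.004, 0.017, 1.0, 0.003]
contact_force: [0.0, 1.1, -0.1]
width: 0.0492
gripper_force: 0.0
```

>>> servo_tool([
  [0,0,-5,0,0,0,-0.15],
  [0,0,-5,0,0,0,-0.5],
  [0,0,-5,0,0,0,-0.5],
  [0,0,-5,0,0,0,-0.5],
  [0,0,-5,0,0,0,-0.5],
])

```text
clock: 72.4
position: [0.5543, -0.341, 0.3325]
ee_rot: [0.001, 0.017, 1.0, -0.0]
contact_force: [0.1, -0.0, 0.2]
width: 0.064
gripper_force: 0.0
```

```bash
python3 bk.py; python3 -c "
from h import *
p=st()[1]; print(p,st()[0]['contact_force'],st()[0]['qpos'])
print('at yaw 1.53:'); delta((.3536,.3276,.33))"
```

```text
block2 0.93 [258. 253.] world [0.327 0.187] long ang -1.844 len [np.float64(0.042), np.float64(0.131)] hsv [11. 66. 61.]
block2 0.84 [432. 169.] world [ 0.562 -0.339] long ang 3.088 len [np.float64(0.045), np.float64(0.11)] hsv [ 15. 135. 188.]
block2 0.81 [216. 308.] world [0.171 0.309] long ang -1.863 len [np.float64(0.047), np.float64(0.132)] hsv [ 28. 175. 224.]
block2 0.79 [210. 245.] world [0.353 0.326] long ang -2.98 len [np.float64(0.048), np.float64(0.128)] hsv [ 15. 136. 189.]
block2 0.75 [472. 156.] world [ 0.598 -0.464] long ang -1.165 len [np.float64(0.061), np.float64(0.034)] hsv [ 15. 129.  81.]
block2 0.68 [164. 269.] world [0.288 0.46 ] long ang -2.047 len [np.float64(0.046), np.float64(0.133)] hsv [145. 126. 152.]
basket 0.58 [422. 161.] world [ 0.575 -0.296] long ang -0.383 len [np.float64(0.228), np.float64(0.08)] hsv [ 14.   54.5 144. ]
basket 0.5 [310. 177.] world [0.538 0.026] long ang -1.467 len [np.float64(0.378), np.float64(0.249)] hsv [ 15. 135. 174.]
[ 0.55602025 -0.34241042  0.33511156]
[ 0.55602025 -0.34241042  0.33511156] [ 0.45866898 -0.03946209 -1.12140543] [-6.58512244e-01  3.56956694e-01  1.09163054e+00  9.95564054e-05
  1.68272500e+00 -2.19589667e+00]
at yaw 1.53:
pos [ 0.556  -0.3424  0.3351] shift cm [22.47 66.29 -0.07]
```

Block3 is in the basket. Block2 is next, at (0.353,0.327).

>>> servo_tool([
  [4.5,0,0,0,0,0,-0.5],
  [4.5,0,0,0,0,0,-0.5],
  [4.5,0,0,0,0,0,-0.5],
  [4.5,0,0,0,0,0,-0.5],
  [4.5,0,0,0,0,0,-0.5],
])

```text
clock: 73.05
position: [0.3276, -0.3328, 0.3281]
ee_rot: [-0.001, 0.016, 1.0, 0.001]
contact_force: [-0.1, -0.5, -0.6]
width: 0.0642
gripper_force: 0.0
```

>>> servo_tool([
  [0,4.4,0,0,0,0,-0.5],
  [0,4.4,0,0,0,0,-0.5],
  [0,4.4,0,0,0,0,-0.5],
  [0,4.4,0,0,0,0,-0.5],
  [0,4.4,0,0,0,0,-0.5],
])

```text
clock: 73.55
position: [0.336, -0.1121, 0.3284]
ee_rot: [-0.001, 0.017, 1.0, 0.001]
contact_force: [1.5, 0.4, 0.5]
width: 0.0642
gripper_force: 0.0
```

>>> servo_tool([
  [0,4.4,0,0,0,0,-0.5],
  [0,4.4,0,0,0,0,-0.5],
  [0,4.4,0,0,0,0,-0.5],
  [0,4.4,0,0,0,0,-0.5],
  [0,4.4,0,0,0,0,-0.5],
])

```text
clock: 74.05
position: [0.3433, 0.1075, 0.3286]
ee_rot: [-0.001, 0.017, 1.0, -0.0]
contact_force: [2.4, 0.7, 0.2]
width: 0.0635
gripper_force: 0.0
```

>>> servo_tool([
  [0,4.4,0,0,0,0,-0.5],
  [0,4.4,0,0,0,0,-0.5],
  [0,4.4,0,0,0,0,-0.5],
  [0,4.4,0,0,0,0,-0.5],
  [0,4.4,0,0,0,0,-0.5],
])

```text
clock: 74.55
position: [0.3507, 0.3272, 0.3284]
ee_rot: [-0.001, 0.016, 1.0, -0.001]
contact_force: [1.1, -1.0, 0.1]
width: 0.064
gripper_force: 0.0
```

>>> servo_tool([
  [0,0,0,0,0,-5.5,-0.5],
  [0,0,0,0,0,-5.4,-0.5],
  [0,0,0,0,0,0,-0.5],
  [0,0,0,0,0,0,-0.5],
  [0,0,0,0,0,0,-0.5],
])

```text
clock: 75.05
position: [0.3517, 0.3253, 0.3293]
ee_rot: [-0.0, -0.077, 0.997, -0.0]
contact_force: [-0.5, 1.2, 0.3]
width: 0.0643
gripper_force: 0.0
```

```bash
python3 wb.py; python3 -c "
from h import *
delta((.353,.327,.010),down(1.72))"
```

```text
0.71 [324. 164.] world [0.3524 0.3284] ang 0.169 len [np.float64(0.039), np.float64(0.129)] hsv [ 18. 118. 208.]
0.67 [331.  41.] world [0.1722 0.3105] ang 1.306 len [np.float64(0.048), np.float64(0.126)] hsv [ 28. 255. 230.]
0.63 [414. 139.] world [0.2901 0.464 ] ang 1.137 len [np.float64(0.045), np.float64(0.133)] hsv [144. 123. 183.]
pos [0.3518 0.3253 0.3297] shift cm [-0.14  0.15 31.97]
turn [0.  0.  0.4]
```

>>> servo_tool([
  [-0.1,0.2,5,0,0,0,-0.5],
  [0,0,5,0,0,0,-0.5],
  [0,0,5,0,0,0,-0.5],
  [0,0,5,0,0,0,-0.5],
  [0,0,5,0,0,0,-0.5],
])

```text
clock: 75.65
position: [0.3528, 0.3277, 0.0786]
ee_rot: [0.001, -0.078, 0.997, 0.001]
contact_force: [-0.2, 0.6, -0.3]
width: 0.0639
gripper_force: 0.0
```

>>> servo_tool([
  [0,0,3.5,0,0,0,-0.5],
  [0,0,2,0,0,0,-0.5],
  [0,0,1,0,0,0,-0.5],
  [0,0,0,0,0,0,-0.5],
  [0,0,0,0,0,0,-0.5],
])

```text
clock: 76.15
position: [0.3535, 0.3284, 0.0157]
ee_rot: [0.001, -0.078, 0.997, 0.001]
contact_force: [0.9, 0.0, -0.1]
width: 0.0639
gripper_force: 0.0
```

>>> servo_tool([
  [0,0,0.3,0,0,0,-0.5],
  [0,0,0,0,0,0,0.5],
  [0,0,0,0,0,0,0.5],
  [0,0,0,0,0,0,0.5],
  [0,0,0,0,0,0,0.5],
])

```text
clock: 76.65
position: [0.3531, 0.3283, 0.0128]
ee_rot: [0.001, -0.078, 0.997, 0.0]
contact_force: [-0.6, -0.5, 6.7]
width: 0.0388
gripper_force: 40.4
```

```bash
python3 -c "
from h import *
s=st()[0];print(s['position'],s['width'],s['contact_force'],s['gripper_force'])"
```

```text
[0.35309614 0.32832054 0.01280701] 0.03877395389217134 [-0.58273678 -0.46768232  6.72126512] 40.38567245006561
```

>>> servo_tool([
  [0,0,-4,0,0,0,0.5],
  [0,0,-5,0,0,0,0.5],
  [0,0,-5,0,0,0,0.5],
  [0,0,-5,0,0,0,0.5],
  [0,0,-5,0,0,0,0.5],
])

```text
clock: 77.15
position: [0.352, 0.3275, 0.2541]
ee_rot: [0.0, -0.078, 0.997, 0.0]
contact_force: [1.0, 0.3, -0.7]
width: 0.0386
gripper_force: 41.1
```

>>> servo_tool([
  [0,0,-5,0,0,5.5,0.5],
  [0,0,0,0,0,5.4,0.5],
  [0,-4.2,0,0,0,0,0.5],
  [0,-4.2,0,0,0,0,0.5],
  [0,-4.2,0,0,0,0,0.5],
])

```text
clock: 77.65
position: [0.3477, 0.2007, 0.3017]
ee_rot: [0.0, 0.016, 1.0, -0.0]
contact_force: [1.8, 0.0, 1.1]
width: 0.0384
gripper_force: 41.1
```

>>> servo_tool([
  [0,-4.2,0,0,0,0,0.5],
  [0,-4.2,0,0,0,0,0.5],
  [0,-4.2,0,0,0,0,0.5],
  [0,-4.2,0,0,0,0,0.5],
  [0,-4.2,0,0,0,0,0.5],
])

```text
clock: 78.15
position: [0.3406, -0.0093, 0.3019]
ee_rot: [0.001, 0.017, 1.0, -0.0]
contact_force: [0.1, -0.3, -0.3]
width: 0.039
gripper_force: 41.1
```

>>> servo_tool([
  [0,-4.2,0,0,0,0,0.5],
  [0,-4.2,0,0,0,0,0.5],
  [0,-4.2,0,0,0,0,0.5],
  [0,-4.2,0,0,0,0,0.5],
  [0,-4.2,0,0,0,0,0.5],
])

```text
clock: 78.65
position: [0.3336, -0.2194, 0.3018]
ee_rot: [0.0, 0.017, 1.0, -0.0]
contact_force: [0.6, -0.3, -1.0]
width: 0.0386
gripper_force: 41.1
```

>>> servo_tool([
  [0,-4.2,0,0,0,0,0.5],
  [0,-4.2,0,0,0,0,0.5],
  [0,-4.2,0,0,0,0,0.5],
  [0,-4.2,0,0,0,0,0.5],
  [0,0,0,0,0,0,0.5],
])

```text
clock: 79.15
position: [0.3281, -0.3908, 0.3005]
ee_rot: [-0.001, 0.019, 1.0, -0.001]
contact_force: [-1.1, 0.5, -0.5]
width: 0.0387
gripper_force: 41.1
```

>>> servo_tool([
  [-4.4,0,0,0,0,0,0.5],
  [-4.4,0,0,0,0,0,0.5],
  [-4.4,0,0,0,0,0,0.5],
  [-4.4,0,0,0,0,0,0.5],
  [-4.4,0,0,0,0,0,0.5],
])

```text
clock: 79.65
position: [0.55, -0.3919, 0.3018]
ee_rot: [-0.0, 0.016, 1.0, 0.0]
contact_force: [0.5, 0.4, 0.1]
width: 0.0384
gripper_force: 41.1
```

>>> servo_tool([
  [0,0,0,0,0,0,0.5],
  [0,0,0,0,0,0,0.5],
  [0,0,0,0,0,0,0.5],
  [0,0,0,0,0,0,0.5],
  [0,0,0,0,0,0,0.5],
])

```text
clock: 80.15
position: [0.5474, -0.3932, 0.3027]
ee_rot: [0.0, 0.017, 1.0, -0.0]
contact_force: [-0.3, 0.4, -0.6]
width: 0.0386
gripper_force: 41.1
```

```bash
python3 -c "
from h import *
delta((.545,-.397,.06),down(1.53));s=st()[0];print(s['width'],s['gripper_force'])
optics.get_image('side');print([(round(d['p'],2),np.round(d['at'])) for d in finder.tip_of('basket','side')],proj(cal('side'),[.565,-.392,0]).round())"; python3 bk.py
```

```text
pos [ 0.5474 -0.3932  0.3027] shift cm [ 0.24 -0.38 24.27]
turn [-0.   0.   0.4]
0.038559795261248336 41.08465790748596
[(0.81, array([429., 268.])), (0.53, array([349., 187.]))] [[430. 267.]]
block2 0.87 [258. 252.] world [0.327 0.186] long ang -1.87 len [np.float64(0.042), np.float64(0.128)] hsv [11. 68. 61.]
block2 0.8 [479. 136.] world [ 0.661 -0.489] long ang -1.6 len [np.float64(0.061), np.float64(0.04)] hsv [ 15. 134. 183.]
block2 0.68 [432. 172.] world [ 0.553 -0.34 ] long ang 3.087 len [np.float64(0.048), np.float64(0.128)] hsv [ 15. 135. 187.]
block2 0.59 [163. 268.] world [0.289 0.462] long ang -2.042 len [np.float64(0.049), np.float64(0.141)] hsv [145. 126. 151.]
block2 0.58 [216. 308.] world [0.17 0.31] long ang -1.877 len [np.float64(0.047), np.float64(0.129)] hsv [ 28. 174. 224.]
block2 0.56 [464. 156.] world [ 0.599 -0.438] long ang 3.082 len [np.float64(0.033), np.float64(0.049)] hsv [ 14. 133.  85.]
basket 0.83 [428. 164.] world [ 0.566 -0.314] long ang -3.121 len [np.float64(0.093), np.float64(0.216)] hsv [ 14.  50. 145.]
[ 0.54815229 -0.39320875  0.30209192]
```

>>> servo_tool([
  [0.2,-0.5,5,0,0,0,0.5],
  [0,0,5,0,0,0,0.5],
  [0,0,5,0,0,0,0.5],
  [0,0,5,0,0,0,0.5],
  [0,0,3,0,0,0,0.5],
])

```text
clock: 80.9
position: [0.5443, -0.3963, 0.0678]
ee_rot: [-0.002, 0.017, 1.0, 0.002]
contact_force: [-0.3, -0.3, -0.9]
width: 0.0387
gripper_force: 41.1
```

>>> servo_tool([
  [0,0,1,0,0,0,0.5],
  [0,0,0,0,0,0,0.5],
  [0,0,0,0,0,0,-0.15],
  [0,0,0,0,0,0,-0.15],
  [0,0,0,0,0,0,-0.15],
])

```text
clock: 81.4
position: [0.5475, -0.3989, 0.0644]
ee_rot: [0.002, 0.017, 1.0, -0.001]
contact_force: [-0.4, 0.2, -0.2]
width: 0.0492
gripper_force: 0.0
```

>>> servo_tool([
  [0,0,-3,0,0,0,-0.15],
  [0,0,-5,0,0,0,-0.15],
  [0,0,-5,0,0,0,-0.15],
  [0,0,-5,0,0,0,-0.15],
  [0,0,-5,0,0,0,-0.15],
])

```text
clock: 81.9
position: [0.5462, -0.3978, 0.2958]
ee_rot: [0.001, 0.017, 1.0, -0.001]
contact_force: [1.6, -0.7, -0.8]
width: 0.0489
gripper_force: 0.0
```

>>> servo_tool([
  [5,0,-2,0,0,0,-0.15],
  [5,0,0,0,0,0,-0.15],
  [5,0,0,0,0,0,-0.15],
  [5,0,0,0,0,0,-0.15],
  [0,0,0,0,0,0,-0.15],
])

```text
clock: 82.4
position: [0.3447, -0.3904, 0.3127]
ee_rot: [-0.001, 0.019, 1.0, -0.001]
contact_force: [0.8, 0.3, 0.2]
width: 0.049
gripper_force: 0.0
```

```bash
python3 bk.py; python3 fl.py; python3 - <<'E'
from h import *
im={n:optics.get_image(n) for n in('top','side')}
a=cv2.resize(im['top'][80:280,130:530,::-1],(800,400))
b=cv2.resize(im['side'][90:330,200:520,::-1],(267,200)); cv2.imwrite('pics/final.png',a)
for n in im:
  for d in finder.silhouettes('scoop1',n)[:4]: print(n,round(d['p'],2),np.round(d['box']))
  for l in('tube_rack','spray_bottle','small_carton'): print(l,n,[(round(d['p'],2),np.round(d['at'])) for d in finder.tip_of(l,n)][:2])
E
```

```text
block2 0.92 [164. 269.] world [0.288 0.461] long ang -2.03 len [np.float64(0.045), np.float64(0.135)] hsv [145. 125. 160.]
block2 0.86 [258. 253.] world [0.326 0.188] long ang -1.877 len [np.float64(0.042), np.float64(0.131)] hsv [11. 69. 64.]
block2 0.8 [450. 174.] world [ 0.545 -0.394] long ang 3.13 len [np.float64(0.053), np.float64(0.131)] hsv [ 15. 135. 195.]
block2 0.77 [471. 154.] world [ 0.606 -0.461] long ang -1.599 len [np.float64(0.079), np.float64(0.065)] hsv [ 14. 137. 121.]
block2 0.7 [216. 309.] world [0.17  0.309] long ang -1.869 len [np.float64(0.047), np.float64(0.13)] hsv [ 28. 173. 231.]
basket 0.74 [454. 170.] world [ 0.547 -0.386] long ang -1.599 len [np.float64(0.18), np.float64(0.219)] hsv [ 15.  45. 155.]
[ 0.35061475 -0.39176444  0.31192097]
flap_left_edge top 0.55 [244. 184.] angle 3.06 off px 1.7
flap_left_edge side 0.93 [284. 150.] angle 2.89 off px 1.3
flap_right_edge top 0.76 [374. 166.] angle 2.86 off px 0.0
flap_right_edge top 0.15 [342. 168.] angle 1.43 off px 2.0
flap_right_edge side 0.77 [373. 195.] angle 2.85 off px 1.6
top 0.9 [167. 203.  34.  23.]
top 0.84 [220. 195.  25.  20.]
top 0.63 [196. 202.  30.  18.]
tube_rack top [(0.78, array([323., 103.])), (0.34, array([159., 199.]))]
spray_bottle top [(0.68, array([260., 112.]))]
small_carton top [(0.63, array([391., 110.])), (0.35, array([429., 171.]))]
side 0.68 [249. 156.  18.  18.]
side 0.57 [235. 146.  13.  16.]
side 0.56 [264. 158.  18.  20.]
tube_rack side [(0.84, array([376., 167.]))]
spray_bottle side [(0.44, array([330., 149.]))]
small_carton side [(0.26, array([434., 267.])), (0.18, array([411., 255.]))]
```

View pics/final.png

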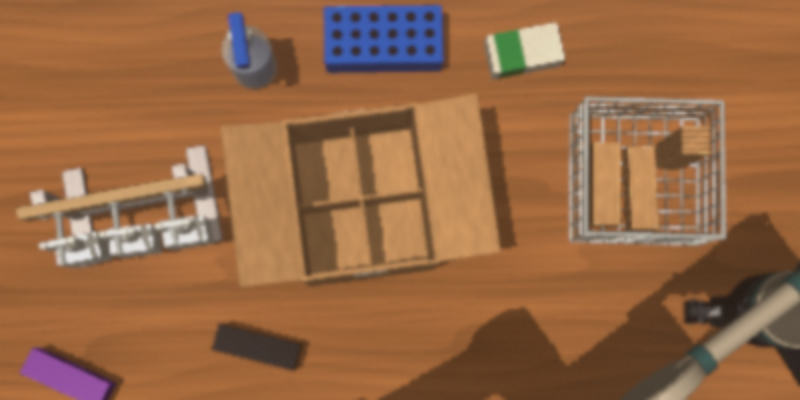

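The final view shows the three scoops on their pegs (crop (75,245), (130,238), (185,232)), an empty carton with both flaps out, and all three blocks in the basket. The bystanders are unmoved. The flaps read 2.85–3.06 rad, so I'll press each one once more to be sure it is flat.

>>> servo_tool([
  [-2.73,3.74,0,0,0,0,1],
  [-2.73,3.74,0,0,0,0,1],
  [-2.73,3.74,0,0,0,0,1],
  [-2.73,3.74,0,0,0,0,1],
  [-2.73,3.74,0,0,0,0,1],
])

```text
clock: 83.85
position: [0.4936, -0.2076, 0.3109]
ee_rot: [0.0, 0.017, 1.0, -0.0]
contact_force: [0.5, -1.2, -0.1]
width: 0.0002
gripper_force: 0.0
```

>>> servo_tool([
  [-2.73,3.74,0,0,0,0,1],
  [-2.73,3.74,0,0,0,0,1],
  [0,0,0,0,0,0,1],
  [0,0,5,0,0,0,1],
  [0,0,5,0,0,0,1],
])

```text
clock: 84.35
position: [0.5511, -0.1367, 0.2111]
ee_rot: [0.002, 0.016, 1.0, -0.001]
contact_force: [1.0, -0.7, -0.5]
width: 0.0001
gripper_force: 0.0
```

>>> servo_tool([
  [0,0,2.5,0,0,0,1],
  [0,0,1.5,0,0,0,1],
  [0,0,1,0,0,0,1],
  [0,0,0,0,0,0,1],
  [0,0,0,0,0,0,1],
])

```text
clock: 84.85
position: [0.5503, -0.1367, 0.1615]
ee_rot: [0.001, 0.017, 1.0, -0.0]
contact_force: [-0.1, -0.8, 0.3]
width: -0.0003
gripper_force: 0.0
```

```bash
python3 cf.py
```

```text
carton frame -0.0016 -0.1635 0.1615 F [-0.1 -0.8  0.3] yaw 1.537
```

>>> servo_tool([
  [0,0,0.5,0,0,0,1],
  [0,0,0,0,0,0,1],
  [0,0,0.5,0,0,0,1],
  [0,0,0,0,0,0,1],
  [0,0,0,0,0,0,1],
])

```text
clock: 85.35
position: [0.5497, -0.1361, 0.1505]
ee_rot: [-0.0, 0.017, 1.0, 0.0]
contact_force: [-0.1, -0.8, 0.6]
width: 0.0003
gripper_force: 0.0
```

>>> servo_tool([
  [0,0,0.4,0,0,0,1],
  [0,0,0,0,0,0,1],
  [0,0,0,0,0,0,1],
  [0,0,0,0,0,0,1],
  [0,0,0,0,0,0,1],
])

```text
clock: 85.85
position: [0.5499, -0.1361, 0.1467]
ee_rot: [0.0, 0.017, 1.0, 0.0]
contact_force: [-0.5, -0.3, -0.3]
width: -0.0002
gripper_force: 0.0
```

```bash
python3 cf.py; python3 fl.py | grep right; python3 -c "
from h import *
delta((.5349-.1039*.165,.0261+.9946*.165,.25))"
```

```text
carton frame -0.002 -0.1629 0.1467 F [-0.5 -0.3 -0.3] yaw 1.537
flap_right_edge top 0.58 [375. 165.] angle 2.9 off px 1.0
flap_right_edge top 0.22 [200. 178.] angle 0.3 off px 115.5
flap_right_edge side 0.83 [370. 196.] angle 2.88 off px 1.0
flap_right_edge side 0.66 [306. 163.] angle 0.3 off px 24.6
pos [ 0.5498 -0.1361  0.1467] shift cm [  4.3   32.51 -10.33]
```

>>> servo_tool([
  [0,0,-5,0,0,0,1],
  [0,0,-5,0,0,0,1],
  [0.6,4.65,0,0,0,0,1],
  [0.6,4.65,0,0,0,0,1],
  [0.6,4.65,0,0,0,0,1],
])

```text
clock: 86.65
position: [0.5364, 0.0049, 0.2473]
ee_rot: [0.001, 0.018, 1.0, 0.0]
contact_force: [1.2, -0.8, -0.0]
width: -0.0
gripper_force: 0.0
```

>>> servo_tool([
  [0.6,4.65,0,0,0,0,1],
  [0.6,4.65,0,0,0,0,1],
  [0.6,4.65,0,0,0,0,1],
  [0.6,4.6,0,0,0,0,1],
  [0,0,4,0,0,0,1],
])

```text
clock: 87.15
position: [0.5219, 0.1969, 0.2114]
ee_rot: [0.006, 0.014, 1.0, 0.003]
contact_force: [0.3, -1.0, -0.5]
width: -0.0002
gripper_force: 0.0
```

>>> servo_tool([
  [0,0,3,0,0,0,1],
  [0,0,1.5,0,0,0,1],
  [0,0,1,0,0,0,1],
  [0,0,0.5,0,0,0,1],
  [0,0,0,0,0,0,1],
])

```text
clock: 87.65
position: [0.5189, 0.19, 0.1466]
ee_rot: [-0.0, 0.017, 1.0, 0.0]
contact_force: [-0.4, 0.3, 0.4]
width: 0.0001
gripper_force: 0.0
```

```bash
python3 cf.py
```

```text
carton frame 0.0011 0.1646 0.1466 F [-0.4  0.3  0.4] yaw 1.537
```

Now retreat straight up, check once more, and hand in.

>>> servo_tool([
  [0,0,-4,0,0,0,1],
  [0,0,-5,0,0,0,1],
  [0,0,-5,0,0,0,1],
  [0,0,-5,0,0,0,1],
  [0,0,0,0,0,0,1],
])

```text
clock: 88.15
position: [0.5224, 0.1907, 0.3462]
ee_rot: [0.009, 0.017, 1.0, 0.002]
contact_force: [0.4, 0.3, -0.5]
width: 0.0001
gripper_force: 0.0
```

>>> servo_tool([
  [0,0,0,0,0,0,1],
  [0,0,0,0,0,0,1],
  [0,0,0,0,0,0,1],
  [0,0,0,0,0,0,1],
  [0,0,0,0,0,0,1],
])

```text
clock: 88.65
position: [0.5184, 0.19, 0.3357]
ee_rot: [-0.001, 0.017, 1.0, -0.0]
contact_force: [-0.8, -0.6, -0.1]
width: 0.0002
gripper_force: 0.0
```

```bash
python3 - <<'E'
from h import *
for n in('top','side'):
  optics.get_image(n)
  for d in finder.silhouettes('scoop1',n)[:3]: print(n,round(d['p'],2),np.round(d['box']))
E
python3 bk.py | grep 'hsv \[ *1[45]'; python3 -c "
from rig import manip
print(manip.sign_off())"
```

```text
top 0.84 [164. 206.  27.  19.]
top 0.78 [200. 201.  23.  17.]
top 0.73 [222. 197.  29.  17.]
side 0.85 [251. 148.  18.  40.]
side 0.8 [264. 153.  16.  32.]
side 0.75 [234. 138.  24.  35.]
block2 0.94 [164. 269.] world [0.288 0.459] long ang -2.06 len [np.float64(0.047), np.float64(0.134)] hsv [145. 125. 157.]
block2 0.85 [449. 174.] world [ 0.546 -0.393] long ang 3.128 len [np.float64(0.05), np.float64(0.128)] hsv [ 15. 136. 192.]
block2 0.82 [472. 153.] world [ 0.609 -0.464] long ang -1.133 len [np.float64(0.099), np.float64(0.057)] hsv [ 14. 137. 121.]
block2 0.73 [432. 172.] world [ 0.553 -0.339] long ang 3.087 len [np.float64(0.045), np.float64(0.128)] hsv [ 15. 135. 194.]
basket 0.78 [454. 142.] world [ 0.627 -0.391] long ang -1.636 len [np.float64(0.079), np.float64(0.221)] hsv [ 15.  49. 150.]
basket 0.27 [155. 184.] world [0.53  0.465] long ang -1.341 len [np.float64(0.097), np.float64(0.094)] hsv [ 15.  60. 175.]
the job is handed in; nothing more can be done
None
```

I handed the job in at about 89 s: both flaps are folded back, all three scoops hang one to a peg, all three cardboard blocks are in the basket, and the tube rack, spray bottle and small carton are unmoved. One early flap push jammed at about 53 N on the tool; the force ran along the flap, so I took it to be on the closed fingertips, not the gripper body.

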